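# Load weld coupons into the cooling box and weigh down its cover

### The arm

A 6-joint arm with a two-finger parallel gripper is mounted at the origin on the work surface. World frame = base frame: x ahead of the robot, y to its left, z up, the work surface at z = 0. Lengths are in m, angles in rad, forces in N, time in s.
With the tool pointing down it reaches from about 0.3 to 0.75 m from the base axis. Payload 8.5 kg.
Tool frame: the origin (TCP) lies between the finger pads; the fingertips stand ahead of it and the grasp point (between the pads) lies 3 mm ahead of it (arm.nose_length is the z of the fingertips in the tool frame, in m); z points along the fingers, y is the direction in which the jaws open and shut (so a half turn about z gives the same grasp; the last joint's range is limited). The gripper opens to 85 mm and grips with 20 to 120 N. Pads are 22 mm wide; open, the fingers measure 114 mm over their backs; the gripper's body (76 mm by 85 mm) begins 54 mm behind the grasp point. The pads swing forward as they close: fully open they stand 13 mm farther back than shut.
Start: joints at [-1.341, 0.381, 1.297, -0, 1.464, -0.215], TCP at [0.237, -0.496, 0.253] pointing down, gripper open.
Joint ranges: [-3.11, 3.11], [-0.89, 2.33], [0.22, 2.48], [-1.42, 4.56], [0.17, 2.85], [-2.88, 2.88]. Speed limits (rad/s): [2.39, 2.39, 3.14, 3.14, 3.14, 3.14].

### API

Orientations are given as a unit quaternion [w, x, y, z].
In Python, from rig import arm gives the robot as it stands.
- The arm moves only by the shell command python3 -m creep 'ROWS' [FORCE]. ROWS is JSON, a list of rows, each a list of 5 numbers: the finger opening in m, from 0 to 0.0854, then the shift along the tool's x, y, z in m, then the turn about the tool's z in degrees. A call has 1 to 12 rows; each row shifts and turns the pose as measured when the row begins, along the tool's axes as they then stand; what a row does not reach is not made up. A row lasts 1/12 s, in which the tool goes at most 41.7 mm and 7.16 degrees, less where a joint would pass 70% of its speed; a pose out of reach is approached as far as the arm can. A call with a gripper value outside its range is refused whole. The fingers move at their own pace and stop on an object; FORCE is the grip in N (left out, the last holds). Time passes only in rows, so rows that do not move let the fingers close. It gives the time, the measured TCP pose, the force and the opening at its end, in the units of the state.
- arm.sense(): the state, without advancing time (a new reading comes with each control period).
- arm.read_camera(name): name is "side" or "top"; returns a dict with "image" (420x560x3 uint8, red, green, blue), "fx", "fy", "cx", "cy" (pixels), "cam_to_world" (4x4, takes a point from camera to world coordinates). Camera axes: x right, y up, looking along -z (the intrinsics and any distortion apply to the point x, -y, -z); pixel columns grow to the right and rows downward; lengths in m; the calibration is good to about 2 mm. A picture is of the moment at which its call begins. There is no depth.
- arm.close_job(): hands the job in, once; it reports no verdict.
The state is a dict: "time_s": time; "q": joint angles; "joint_vel": joint speeds; "effort": joint torques, N m; "tcp_pos": TCP position; "orientation": TCP orientation; "contact_force": force on the tool from outside, world axes, zero at the start; "wrist_torque": the same for the moment, N m; "width": opening from 0.0 (shut) to 1.0 (fully open).
Only numpy, scipy, OpenCV 4.12 (cv2) and the standard library are available. Lean on these libraries where they do the work, as an engineer would, in place of code of your own. Each camera call takes 0.05 s, during which the arm holds its last target. There are 200 camera calls.

### The job

Raise the hinged cover of the cooling box gently back onto its stop, lay every weld coupon flat side by side in the box, and lower the cover gently until it is fully shut. Then feel which of the two look-alike ballast blocks is the heavier, set that one upright on the sprung plate inside the raised frame on top of the shut cover so that the plate sinks, and leave the lighter one standing on the table; do not disturb the other things on the table.

Things in the scene. Friction and masses are not known exactly. Their poses are not given: they have to be found in the camera images.
- press: The cooling box, a low dark steel box open at the top and fixed to the table, 210 (x) by 215 (y) by 45 mm high, rim included. Origin at the centre of its underside on the table; its y axis points to the hinge side, x runs along the hinge. The inside is a flat floor 186 (x) by 191 (y) mm, 30 mm above the table, with a rim 12 mm thick and 15 mm high round it.
- cover (a joint): Angle of the aluminium cover about its hinge (rad): 0 = shut on its front stops, 1.75 = leaning back on its back stop, where it stays by itself. Below about 1.57 it falls shut if let go. Cover 0.6 kg, about 2.5 N at the bar when shut; hinge damping 0.25 N m s/rad. Moving it below 1 rad/s is gentle; reaching a stop faster than 1.6 rad/s is a slam.
- cover_hinge (a point): Middle of the hinge axis, on the box's +y side, 60 mm above the table. The axes turn with the cover: x along the hinge (the same as the box's x), -y from the hinge towards the handle bar, z out of the cover's top face. Opening lifts the -y end.
- cover_bar (a point): Centre of the cover's black handle bar: a round bar 12 mm thick, 130 mm long, parallel to the hinge, 250 mm from the hinge axis (level with it when shut) and 40 mm beyond the cover's edge, held by two round arms at its ends. It can be pinched across from above at every angle and turns between the fingers. Axes as cover_hinge.
- plate_top (a point): Centre of the top of the sprung load plate (118 x by 92 y mm) in the middle of the cover's top, inside a raised steel frame 120 (x) by 94 (y) mm inside. The frame stands 8 mm above the unloaded plate. Cover shut: plate top 70 mm above the table unloaded, 66 mm sunk. Axes as cover_hinge.
- load_plate (a joint): How far the sprung load plate has sunk into the cover (m): 0 unloaded, 0.004 fully down. It sinks fully under the heavier ballast block and not at all under the lighter. The cover itself is 205 (x) by 210 by 8 mm; shut, its underside is 56 mm above the table, 6 mm above a coupon lying in the box.
- coupon1_mid (a point): A weld coupon: grey plastic bar 60 (x) by 30 (y) by 20 (z) mm with a thin black weld bead across the top, 40 g, loose, lying flat on the table at the start. Origin at its centre, 10 mm above its underside. Two to four coupons are present; absent ones read None.
- coupon2_mid (a point): A weld coupon: grey plastic bar 60 (x) by 30 (y) by 20 (z) mm with a thin black weld bead across the top, 40 g, loose, lying flat on the table at the start. Origin at its centre, 10 mm above its underside. Two to four coupons are present; absent ones read None.
- coupon3_mid (a point): A weld coupon: grey plastic bar 60 (x) by 30 (y) by 20 (z) mm with a thin black weld bead across the top, 40 g, loose, lying flat on the table at the start. Origin at its centre, 10 mm above its underside. Two to four coupons are present; absent ones read None.
- coupon4_mid (a point): A weld coupon: grey plastic bar 60 (x) by 30 (y) by 20 (z) mm with a thin black weld bead across the top, 40 g, loose, lying flat on the table at the start. Origin at its centre, 10 mm above its underside. Two to four coupons are present; absent ones read None.
- ballast_k_rib (a point): One of two ballast blocks that look alike: plain steel body 80 (x) by 60 (y) by 40 mm with a black grip rib on top, 60 (x) by 24 (y) by 30 mm high, 70 mm in all. Origin at the centre of the rib, 55 mm above the underside. One block is filled and weighs about twice as much as the other (both under 1 kg); which one is not told. Either may stand at either place.
- ballast_p_rib (a point): One of two ballast blocks that look alike: plain steel body 80 (x) by 60 (y) by 40 mm with a black grip rib on top, 60 (x) by 24 (y) by 30 mm high, 70 mm in all. Origin at the centre of the rib, 55 mm above the underside. One block is filled and weighs about twice as much as the other (both under 1 kg); which one is not told. Either may stand at either place.
- seam_roller: Seam roller with a wooden handle, 130 mm long, lying on the table. Not part of the job: leave it where it is.
- pipe_offcut: Short black pipe offcut, 64 mm across, 45 mm high, standing. Not part of the job: leave it where it is.
- offcut_strip: Thin grey plastic strip, 170 by 22 by 8 mm, lying on the table. Not part of the job: leave it where it is.
- bead_cup: White plastic cup, 72 mm across, 70 mm high. Not part of the job: leave it where it is.
- scraper: Flat scraper lying on the table. Not part of the job: leave it where it is.
- tape_roll: Blue tape roll, 90 mm across, 24 mm high, lying flat. Not part of the job: leave it where it is.
Mind the look-alikes: they are no part of the job. Leave any yellow look-alike of the part that bears ballast_k_rib alone.

How it is judged:
On the way, in this order (a step that is already met when the one before it is completed fails the run):
1. the cover is raised onto its back stop and rests there (value of joint cover above 1.68 rad and velocity of joint cover below 0.2 rad/s), for 0.3 s.
2. every coupon lies flat on the floor of the open box (x of coupon1_mid in the frame of press between -0.09 and 0.09 m and y of coupon1_mid in the frame of press between -0.09 and 0.09 m and z of coupon1_mid in the frame of press between 0.035 and 0.044 m and x of coupon2_mid in the frame of press between -0.09 and 0.09 m and y of coupon2_mid in the frame of press between -0.09 and 0.09 m and z of coupon2_mid in the frame of press between 0.035 and 0.044 m and x of coupon3_mid in the frame of press between -0.09 and 0.09 m and y of coupon3_mid in the frame of press between -0.09 and 0.09 m and z of coupon3_mid in the frame of press between 0.035 and 0.044 m and x of coupon4_mid in the frame of press between -0.09 and 0.09 m and y of coupon4_mid in the frame of press between -0.09 and 0.09 m and z of coupon4_mid in the frame of press between 0.035 and 0.044 m and value of joint cover above 1.5 rad), for 0.2 s.
3. the cover is shut over the coupons (x of coupon1_mid in the frame of press between -0.09 and 0.09 m and y of coupon1_mid in the frame of press between -0.09 and 0.09 m and z of coupon1_mid in the frame of press between 0.035 and 0.044 m and x of coupon2_mid in the frame of press between -0.09 and 0.09 m and y of coupon2_mid in the frame of press between -0.09 and 0.09 m and z of coupon2_mid in the frame of press between 0.035 and 0.044 m and x of coupon3_mid in the frame of press between -0.09 and 0.09 m and y of coupon3_mid in the frame of press between -0.09 and 0.09 m and z of coupon3_mid in the frame of press between 0.035 and 0.044 m and x of coupon4_mid in the frame of press between -0.09 and 0.09 m and y of coupon4_mid in the frame of press between -0.09 and 0.09 m and z of coupon4_mid in the frame of press between 0.035 and 0.044 m and value of joint cover below 0.03 rad), for 0.3 s.
At the end, for the whole second after the job is handed in: Every coupon lies flat on the floor of the box, the cover is shut (within 0.03 rad), the heavier block stands at rest inside the frame on the cover (within 35 mm of its centre each way, load plate sunk at least 3 mm), and the lighter one stands upright on the table (all of step 3 and ((x of ballast_k_rib in the frame of plate_top between -0.035 and 0.035 m and y of ballast_k_rib in the frame of plate_top between -0.035 and 0.035 m and z of ballast_k_rib in the frame of plate_top between 0.05 and 0.06 m and height (world z) of ballast_p_rib between 0.05 and 0.06 m) or (x of ballast_p_rib in the frame of plate_top between -0.035 and 0.035 m and y of ballast_p_rib in the frame of plate_top between -0.035 and 0.035 m and z of ballast_p_rib in the frame of plate_top between 0.05 and 0.06 m and height (world z) of ballast_k_rib between 0.05 and 0.06 m)) and value of joint load_plate above 0.003 m and angle between each of ballast_k_rib, ballast_p_rib's own z axis and vertical below 0.08 rad and linear speed of each of ballast_k, ballast_p below 0.02 m/s); the robot touches nothing.
It fails at once if the cover is slammed onto one of its stops (faster than 1.6 rad/s) ((value of joint cover below 0.25 rad and velocity of joint cover below -1.6 rad/s) or (value of joint cover above 1.5 rad and velocity of joint cover above 1.6 rad/s)).
It fails at once if a bystander is shifted by more than 5 cm (distance of any of seam_roller, pipe_offcut, offcut_strip, bead_cup, scraper, tape_roll from where it was at the start of the episode above 0.05 m).
Of coupon1, coupon2, coupon3, coupon4 only 2 to 4 are there at a start; the rules pass over those that are not, and their reading is None.
At some moment in a run one of coupon1, coupon2, coupon3, coupon4, ballast_k, ballast_p may be knocked a few centimetres aside while the robot is not near it.
It also fails if it takes over 210 s, if anything falls off the work surface, if the arm or the gripper's body presses on something with over 40 N, if the wrist force passes 120 N, or if a joint passes its speed limit or range.

## Working session

There is one attempt and no reset: what is moved stays moved. The work goes in short steps, Python scripts to look and compute and a shell command to move; the robot and the scene stay as the last step left them, time stands still between calls to the robot, and variables do not carry over. Pictures are saved under pics/ and viewed, about 12 in all and at most 16, crops included, and the job is handed in when it is done.

```bash
ls; mkdir -p pics
cat > h.py <<'E'
import numpy as np, cv2, json
from rig import arm
def snap(name,fn=None):
    c=arm.read_camera(name); 
    if fn: cv2.imwrite('pics/'+fn,c['image'][:,:,::-1])
    return c
def ray(c,u,v):
    d=np.array([(u-c['cx'])/c['fx'],-(v-c['cy'])/c['fy'],-1.]); T=np.array(c['cam_to_world'])
    return T[:3,3],T[:3,:3]@d
def onz(c,u,v,z):
    o,d=ray(c,u,v); return o+d*(z-o[2])/d[2]
def proj(c,p):
    T=np.array(c['cam_to_world']); q=T[:3,:3].T@(np.array(p)-T[:3,3])
    return c['cx']+c['fx']*q[0]/-q[2], c['cy']+c['fy']*-q[1]/-q[2]
def R(q):
    from scipy.spatial.transform import Rotation as r
    return r.from_quat([q[1],q[2],q[3],q[0]]).as_matrix()
E
python3 - <<'E'
from h import *
for n in('top','side'):
    c=snap(n,n+'0.png'); print(n,{k:(np.round(v,3).tolist() if k!='image' else v.shape) for k,v in c.items()})
s=arm.sense();print(s,arm.nose_length);print(R(s['orientation']).round(3))
E
```

```text
pics
top {'image': (420, 560, 3), 'fx': 464.954, 'fy': 464.954, 'cx': 272.062, 'cy': 210.097, 'cam_to_world': [[-0.019, 0.993, -0.118, 0.365], [-1.0, -0.019, 0.002, -0.021], [-0.0, 0.118, 0.993, 1.274], [0.0, 0.0, 0.0, 1.0]]}
side {'image': (420, 560, 3), 'fx': 478.006, 'fy': 478.006, 'cx': 277.42, 'cy': 209.323, 'cam_to_world': [[-0.801, 0.419, -0.428, -0.126], [-0.599, -0.575, 0.558, 0.79], [-0.012, 0.703, 0.711, 1.139], [0.0, 0.0, 0.0, 1.0]]}
{'time_s': 0.1, 'q': array([-1.34131376e+00,  3.81141606e-01,  1.29816765e+00,  1.61747725e-05,
        1.46359590e+00, -2.15311406e-01]), 'joint_vel': array([ 0.00032846, -0.00094262, -0.00195683,  0.00068242, -0.00026272,
        0.00241225]), 'effort': array([ 3.38194863e-03, -4.49217975e+01, -2.31656760e+01, -1.61786147e-04,
        3.68424371e-03,  1.80672066e-05]), 'tcp_pos': array([ 0.23659111, -0.4962548 ,  0.25277237]), 'orientation': array([-6.56294436e-04,  9.75371535e-01,  2.20567309e-01,  3.39028890e-06]), 'contact_force': array([ 0.04088117,  0.26164099, -0.12247069]), 'wrist_torque': array([-0.04013354,  0.00127073,  0.02040093]), 'width': 0.9966892130921332} 0.022
[[ 0.903  0.43  -0.   ]
 [ 0.43  -0.903  0.001]
 [ 0.    -0.001 -1.   ]]
```

View pics/top0.png

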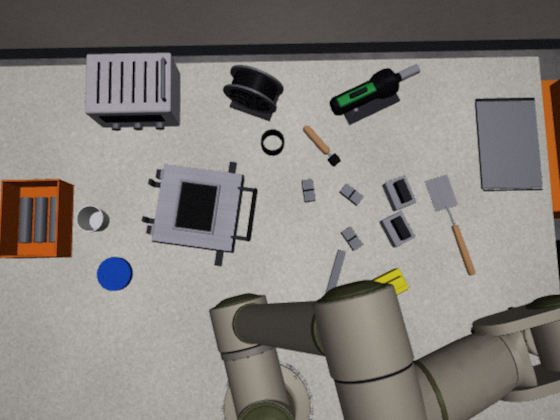

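View pics/side0.png

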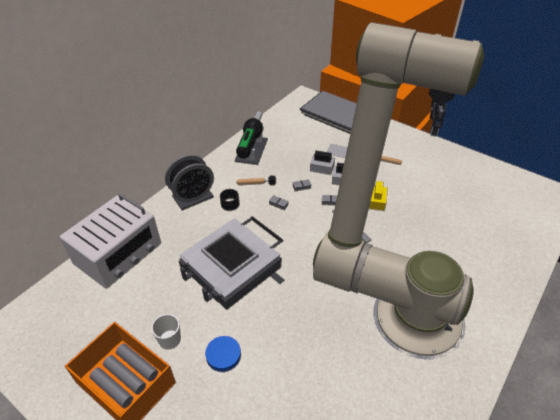

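The top view shows:
- cover at (197,207), with its bar at (252,215) on the right
- three coupons at (308,190), (351,195) and (351,238)
- two steel ballast blocks at (399,193) and (398,229)
- a yellow look-alike at (391,281), to be left alone

A fourth coupon may be hidden behind the arm. Next I'll measure and confirm in an enlarged crop.

```bash
cat >> h.py <<'E'
def rect(m,lo,hi):
    out=[]
    for k in cv2.findContours(m.astype(np.uint8),cv2.RETR_EXTERNAL,cv2.CHAIN_APPROX_NONE)[0]:
        a=cv2.contourArea(k)
        if lo<a<hi: out.append((k,a,cv2.minAreaRect(k)))
    return out
def wrect(c,k,z):
    P=np.array([onz(c,u,v,z)[:2] for u,v in k.reshape(-1,2)],np.float32)
    (x,y),(w,h),a=cv2.minAreaRect(P*1000); B=cv2.boxPoints(((x,y),(w,h),a))
    e=[B[1]-B[0],B[2]-B[1]]; e=max(e,key=np.linalg.norm)
    return np.round([x/1000,y/1000],4),np.round([w,h],1),round(float(np.degrees(np.arctan2(e[1],e[0]))%180),1)
E
python3 - <<'E'
from h import *
c=snap('top'); im=c['image']; g=im.max(2).astype(int); sat=g-im.min(2)
cv2.imwrite('pics/crop1.png',cv2.resize(im[145:305,140:440,::-1],None,fx=2.6,fy=2.6,interpolation=cv2.INTER_CUBIC))
black=(g<60)
for k,a,r in rect(black,60,3000):
    u,v=r[0]
    if 140<u<440 and 120<v<290: print('black',a,np.round(r[0]),'plate',wrect(c,k,.072),'rib',wrect(c,k,.07),'bar',wrect(c,k,.06))
bg=cv2.medianBlur(g.astype(np.uint8),5)
print(g[205:210,196],g[187,305:312],g[120:124,205:210].mean(),im[187,307],im[190,300-10],im[185,392],im[230,160],im[200,335])
E
```

```text
black 72.5 [219. 257.] plate (array([0.3884, 0.1158]), array([18.2, 36.8]), 174.9) rib (array([0.3884, 0.116 ]), array([18.2, 36.8]), 174.9) bar (array([0.3886, 0.1172]), array([18.4, 37.1]), 174.9)
black 222.0 [400. 228.] plate (array([ 0.4542, -0.3543]), array([58.6, 28.6]), 25.7) rib (array([ 0.4543, -0.3549]), array([58.6, 28.7]), 25.7) bar (array([ 0.455 , -0.3576]), array([59.1, 28.9]), 25.7)
black 1500.5 [196. 206.] plate (array([0.5219, 0.1756]), array([ 91.8, 117.9]), 171.2) rib (array([0.5222, 0.1759]), array([ 92. , 118.1]), 171.2) bar (array([0.5235, 0.1775]), array([ 92.7, 119.1]), 171.2)
black 220.0 [402. 191.] plate (array([ 0.5519, -0.3637]), array([57.7, 29.8]), 20.9) rib (array([ 0.5522, -0.3642]), array([57.8, 29.9]), 20.9) bar (array([ 0.5538, -0.3671]), array([58.3, 30.1]), 20.9)
black 816.5 [244. 215.] plate (array([0.4981, 0.0497]), array([ 46.2, 198.1]), 171.2) rib (array([0.4983, 0.0498]), array([ 46.2, 198.4]), 171.2) bar (array([0.4994, 0.0504]), array([ 46.6, 200.1]), 171.2)
black 76.5 [334. 160.] plate (array([ 0.6385, -0.1879]), array([24. , 26.7]), 127.7) rib (array([ 0.639 , -0.1881]), array([24. , 26.8]), 127.7) bar (array([ 0.6413, -0.1895]), array([24.2, 27. ]), 127.7)
black 425.0 [272. 142.] plate (array([ 0.6891, -0.0264]), array([58.3, 65.2]), 178.9) rib (array([ 0.6896, -0.0264]), array([58.4, 65.3]), 178.9) bar (array([ 0.6923, -0.0265]), array([58.9, 65.8]), 178.9)
[ 6 19 19 11 17] [119 122 122 120 124 122 126] 175.0 [113 113 122] [178 174 169] [118 119 126] [146 144 154] [183 182 176]
```

View pics/crop1.png

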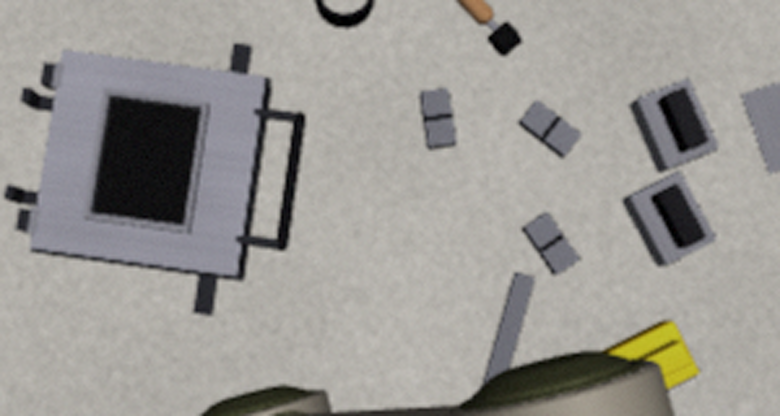

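```bash
cat >> h.py <<'E'
def go(x,y,z,yaw=None):
    """tool-x heading yaw (deg); prints turn and shift in post-turn tool axes"""
    s=arm.sense(); r=R(s['orientation']); y0=np.degrees(np.arctan2(r[1,0],r[0,0])); yaw=y0 if yaw is None else yaw
    t=-((yaw-y0+180)%360-180); a=np.radians(yaw); d=np.array([x,y,z])-s['tcp_pos']
    print('yaw',y0.round(1),'turn',round(t,1),'shift mm',np.round(1000*np.array([np.cos(a)*d[0]+np.sin(a)*d[1],np.sin(a)*d[0]-np.cos(a)*d[1],-d[2]]),1),'tcp',s['tcp_pos'].round(4),'F',s['contact_force'].round(1),'w',round(s['width'],3),'t',round(s['time_s'],1),'q6',s['q'][5].round(2))
def coupons(c,box=(285,420,150,300),z=.015):
    im=c['image']; g=im.max(2).astype(int); m=(g<150)&(im.max(2).astype(int)-im.min(2)<25)
    M=np.zeros_like(m); u0,u1,v0,v1=box; M[v0:v1,u0:u1]=m[v0:v1,u0:u1]
    for k,a,r in rect(M,60,2500): print('grey',a,np.round(r[0]),wrect(c,k,z))
E
python3 - <<'E'
from h import *
c=snap('top'); coupons(c)
im=c['image']; g=im.max(2)
for v in (195,205,215,225,235):
    u=np.where(g[v,246:265]<70)[0]+246; print(v,u,onz(c,u.mean(),v,.063).round(4) if len(u) else '')
hx=np.array([.988,-.153,0]); hy=np.array([.153,.988,0]); P=np.array([.522,.1757,0])
B=P-.145*hy; print('bar',B, 'proj',proj(c,[B[0],B[1],.06]))
go(B[0],B[1],.25,-8.8)
d=snap('side'); print(proj(d,[B[0],B[1],.06]))
E
```

```text
grey 1364.5 [358. 274.] (array([ 0.3363, -0.2477]), array([210.9, 130.2]), 88.9)
grey 267.5 [351. 238.] (array([ 0.4335, -0.2359]), array([62.5, 34.9]), 32.5)
grey 742.0 [397. 229.] (array([ 0.4561, -0.3608]), array([84. , 72.1]), 25.5)
grey 260.5 [351. 194.] (array([ 0.5544, -0.2397]), array([61.7, 36.1]), 49.5)
grey 246.0 [308. 190.] (array([ 0.5664, -0.1228]), array([63.1, 34.8]), 6.9)
grey 737.0 [399. 193.] (array([ 0.5555, -0.3702]), array([85.1, 73.1]), 21.4)
grey 116.0 [331. 155.] (array([ 0.6634, -0.188 ]), array([58.9, 31.9]), 34.7)
195 [253 254 255] [0.5494 0.0237 0.063 ]
205 [251 252 253 254] [0.5229 0.028  0.063 ]
215 [250 251 252 253] [0.4965 0.031  0.063 ]
225 [248 249 250 251] [0.4704 0.0366 0.063 ]
235 [247 248 249 250] [0.4443 0.0396 0.063 ]
bar [0.499815 0.03244  0.      ] proj (np.float64(250.98618362820167), np.float64(213.89218975864458))
yaw 25.5 turn 34.3 shift mm [ 179.2 -562.8    2.9] tcp [ 0.2366 -0.4963  0.2529] F [-0.6  0.1  0.5] w 1.0 t 0.2 q6 -0.22
(np.float64(265.9839691696331), np.float64(229.00615712054363))
```

```bash
python3 -m creep '[[0.0854,0,0,0,7],[0.0854,0,0,0,7],[0.0854,0,0,0,7],[0.0854,0,0,0,7],[0.0854,0,0,0,6.3]]' 40; python3 -m creep '[[0.05,0.0128,-0.04,0,0],[0.05,0.0128,-0.04,0,0],[0.05,0.0128,-0.04,0,0],[0.05,0.0128,-0.04,0,0],[0.05,0.0128,-0.04,0,0],[0.05,0.0128,-0.04,0,0],[0.05,0.0128,-0.04,0,0],[0.05,0.0128,-0.04,0,0],[0.05,0.0128,-0.04,0,0],[0.05,0.0128,-0.04,0,0],[0.05,0.0128,-0.04,0,0],[0.05,0.0128,-0.04,0,0]]'
```

```text
time_s: 0.67
tcp_pos: [0.2366, -0.4961, 0.2523]
orientation: [-0.001, 0.996, -0.086, -0.0]
contact_force: [1.1, 0.4, 0.0]
width: 0.997
time_s: 1.67
tcp_pos: [0.4696, -0.0558, 0.2515]
orientation: [-0.001, 0.995, -0.096, -0.0]
contact_force: [0.7, -0.7, 0.1]
width: 0.587
```

Run:
```python
from h import *
go(.4998,.0320,.16,-8.7)
snap('top','top1.png')
```

```text
yaw -11.0 turn -2.3 shift mm [ 16.6 -91.3  91.5] tcp [ 0.4696 -0.0558  0.2515] F [ 0.7 -0.7  0.1] w 0.587 t 1.7 q6 1.39
```

View pics/top1.png

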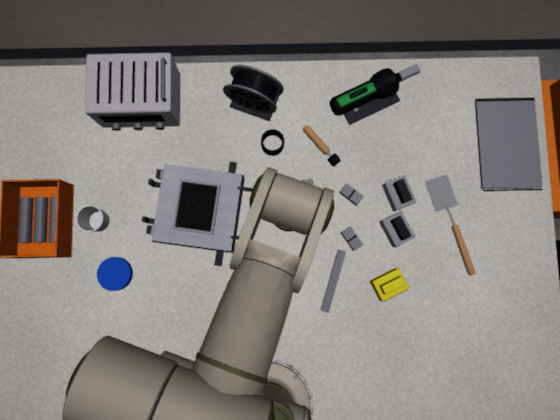

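The area that was hidden is now clear: there are three coupons and no fourth, and the yellow decoy is at (390,284). I'll go to the bar.

```bash
python3 -m creep '[[0.05,0,0,0,-2.3],[0.05,0.006,-0.031,0.03,0],[0.05,0.0055,-0.031,0.03,0],[0.05,0.005,-0.03,0.03,0],[0.05,0,0,0,0]]'
python3 - <<'E'
from h import *
go(.4998,.0320,.063,-8.7)
E
```

```text
time_s: 2.13
tcp_pos: [0.5031, 0.0422, 0.1639]
orientation: [-0.001, 0.998, -0.069, 0.004]
contact_force: [-1.1, 0.1, -1.3]
width: 0.585
yaw -7.9 turn 0.8 shift mm [ -1.7  10.6 100.9] tcp [0.5031 0.0422 0.1639] F [-1.1  0.1 -1.3] w 0.585 t 2.1 q6 1.56
```

```bash
python3 -m creep '[[0.05,0,0.01,0,0.8],[0.05,0,0,0.03,0],[0.05,0,0,0.03,0],[0.05,0,0,0,0]]'
python3 - <<'E'
from h import *
go(.4998,.0320,.063,-8.7)
E
```

```text
time_s: 2.47
tcp_pos: [0.5032, 0.0301, 0.1038]
orientation: [-0.001, 0.997, -0.076, 0.006]
contact_force: [-0.5, 0.2, -1.1]
width: 0.583
yaw -8.7 turn -0.0 shift mm [-3.6 -1.4 40.8] tcp [0.5032 0.0301 0.1038] F [-0.5  0.2 -1.1] w 0.583 t 2.5 q6 1.54
```

```bash
python3 -m creep '[[0.05,-0.003,-0.002,0.02,0],[0.05,0,0,0.02,0],[0.05,0,0,0,0],[0,0,0,0,0],[0,0,0,0,0],[0,0,0,0,0],[0,0,0,0,0],[0,0,0,0,0],[0,0,0,0,0]]' 40
python3 - <<'E'
from h import *
go(.4998,.0320,.063,-8.7)
B=arm.sense()['tcp_pos'];
for th in np.arange(0,1.8,.25): print(round(th,2),'y,z',(250*(1-np.cos(th))).round(), (250*np.sin(th)).round())
E
```

```text
time_s: 3.22
tcp_pos: [0.505, 0.0293, 0.075]
orientation: [-0.003, 0.997, -0.08, 0.012]
contact_force: [-0.8, -0.3, -3.0]
width: 0.119
yaw -9.2 turn -0.5 shift mm [-5.5 -1.9 12. ] tcp [0.505  0.0293 0.075 ] F [-0.8 -0.3 -3. ] w 0.119 t 3.2 q6 1.54
0.0 y,z 0.0 0.0
0.25 y,z 8.0 62.0
0.5 y,z 31.0 120.0
0.75 y,z 67.0 170.0
1.0 y,z 115.0 210.0
1.25 y,z 171.0 237.0
1.5 y,z 232.0 249.0
1.75 y,z 295.0 246.0
```

```bash
python3 -m creep '[[0.04,0,0,0,0],[0.04,0,0,0,0],[0.04,-0.004,-0.002,0.007,-0.5],[0.04,0,0,0.006,0],[0.04,0,0,0,0],[0,0,0,0,0],[0,0,0,0,0],[0,0,0,0,0],[0,0,0,0,0],[0,0,0,0,0]]' 60
python3 - <<'E'
from h import *
go(.4998,.0320,.063,-8.7)
E
```

```text
time_s: 4.05
tcp_pos: [0.5025, 0.0297, 0.0632]
orientation: [-0.001, 0.997, -0.076, 0.014]
contact_force: [0.3, 1.8, -0.9]
width: 0.118
yaw -8.7 turn -0.0 shift mm [-3.1 -1.9  0.2] tcp [0.5025 0.0297 0.0632] F [ 0.3  1.8 -0.9] w 0.118 t 4.0 q6 1.54
```

```bash
cat >> h.py <<'E'
def ang():
    s=arm.sense(); p=s['tcp_pos']; H=np.array([.4998,.032])+.25*np.array([.151,.9885])
    f=-(p[:2]-H)@np.array([.151,.9885]); h=p[2]-.003-.06
    th=np.arctan2(h,f); r=np.hypot(h,f); print('theta',th.round(3),'r',r.round(4)); return th
E
python3 -m creep '[[0,0,0,-0.010,0],[0,0,-0.001,-0.012,0],[0,0,-0.001,-0.012,0],[0,0,-0.002,-0.012,0],[0,0,-0.002,-0.012,0],[0,0,-0.003,-0.012,0]]'
python3 - <<'E'
from h import *
ang();go(.4998,.0320,.063,-8.7)
E
```

```text
time_s: 4.55
tcp_pos: [0.5039, 0.039, 0.1326]
orientation: [-0.002, 0.997, -0.076, 0.015]
contact_force: [3.6, 0.1, -5.5]
width: 0.114
theta 0.28 r 0.2522
yaw -8.7 turn -0.0 shift mm [-3.   7.5 69.6] tcp [0.5039 0.039  0.1326] F [ 3.6  0.1 -5.5] w 0.114 t 4.5 q6 1.56
```

```bash
python3 -m creep '[[0,0,-0.0035,-0.0119,0],[0,0,-0.0043,-0.0117,0],[0,0,-0.0049,-0.0115,0],[0,0,-0.0055,-0.0112,0],[0,0,-0.006,-0.0109,0],[0,0,-0.0066,-0.0106,0],[0,0,-0.0071,-0.0103,0],[0,0,-0.0076,-0.0099,0],[0,0,-0.0081,-0.0095,0],[0,0,-0.0086,-0.0091,0]]'
python3 - <<'E'
from h import *
ang();go(.4998,.0320,.063,-8.7)
E
```

```text
time_s: 5.38
tcp_pos: [0.5134, 0.1001, 0.2421]
orientation: [0.002, 0.997, -0.076, 0.019]
contact_force: [3.1, -3.4, -2.6]
width: 0.116
theta 0.781 r 0.2543
yaw -8.7 turn -0.0 shift mm [ -3.2  69.4 179.1] tcp [0.5134 0.1001 0.2421] F [ 3.1 -3.4 -2.6] w 0.116 t 5.4 q6 1.69
```

```bash
python3 -m creep '[[0,0,-0.009,-0.0083,0],[0,0,-0.0095,-0.0079,0],[0,0,-0.0098,-0.0074,0],[0,0,-0.0102,-0.007,0],[0,0,-0.0105,-0.0065,0],[0,0,-0.0108,-0.006,0],[0,0,-0.011,-0.0055,0],[0,0,-0.0113,-0.005,0],[0,0,-0.0116,-0.0044,0],[0,0,-0.0118,-0.0038,0],[0,0,-0.012,-0.0032,0]]'
python3 - <<'E'
from h import *
ang();go(.4998,.0320,.063,-8.7)
E
```

```text
time_s: 6.3
tcp_pos: [0.5318, 0.2183, 0.3132]
orientation: [0.01, 0.997, -0.079, 0.023]
contact_force: [3.7, -2.1, -2.2]
width: 0.115
theta 1.332 r 0.2575
yaw -9.0 turn -0.3 shift mm [ -3.5 189.  250.2] tcp [0.5318 0.2183 0.3132] F [ 3.7 -2.1 -2.2] w 0.115 t 6.3 q6 1.92
```

```bash
python3 -m creep '[[0,0,-0.012,-0.0025,0],[0,0,-0.012,-0.0018,0],[0,0,-0.0122,-0.001,0],[0,0,-0.0122,-0.0002,0],[0,0,-0.012,0.0004,0],[0,0,-0.012,0.001,0],[0,0,-0.01,0.0014,0],[0,0,-0.008,0.0014,0],[0,0,-0.006,0.001,0]]'
python3 - <<'E'
from h import *
ang();go(.4998,.0320,.063,-8.7)
E
```

```text
time_s: 7.05
tcp_pos: [0.5479, 0.3214, 0.3157]
orientation: [0.012, 0.996, -0.079, 0.026]
contact_force: [-3.4, -32.2, 17.2]
width: 0.114
theta 1.741 r 0.2564
yaw -9.0 turn -0.3 shift mm [ -3.8 293.3 252.7] tcp [0.5479 0.3214 0.3157] F [ -3.4 -32.2  17.2] w 0.114 t 7.0 q6 2.08
```

```bash
python3 -m creep '[[0,0,0,0,0],[0,0,0,0,0],[0.05,0,0,0,0],[0.05,0,0,0,0],[0.05,0,0,0,0],[0.05,0,0,0,0],[0.05,0,0,-0.015,0],[0.05,0,0,-0.02,0],[0.05,0,0,-0.02,0],[0.05,0,0,0,0]]'
python3 - <<'E'
from h import *
go(.5664,-.1228,.2,6.9)
snap('side','side1.png')
E
```

```text
time_s: 7.88
tcp_pos: [0.544, 0.3256, 0.3686]
orientation: [0.014, 0.997, -0.078, 0.021]
contact_force: [-0.6, -0.8, 0.8]
width: 0.583
yaw -8.9 turn -15.8 shift mm [-31.7 447.8 168.6] tcp [0.544  0.3256 0.3686] F [-0.6 -0.8  0.8] w 0.583 t 7.9 q6 2.08
```

View pics/side1.png

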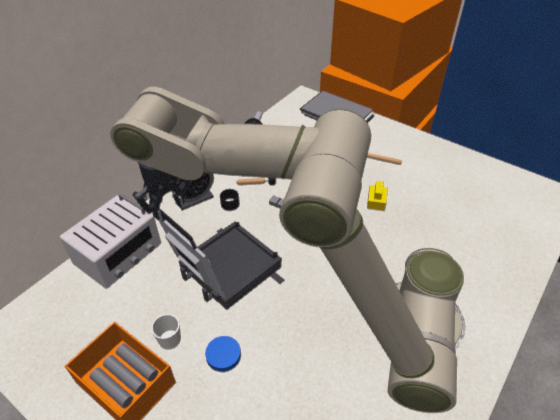

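The cover rests on its back stop, the box is empty and open, and no fourth coupon is visible. Next is coupon A at (308,190).

```bash
python3 -m creep '[[0.06,0,0,0,-5.3],[0.06,0,0,0,-5.3],[0.06,0,0,0,-5.2],[0.06,-0.003,0.04,0,0],[0.06,-0.003,0.04,0,0],[0.06,-0.003,0.04,0,0],[0.06,-0.003,0.04,0,0],[0.06,-0.003,0.04,0,0],[0.06,-0.003,0.04,0.01,0],[0.06,-0.003,0.04,0.02,0],[0.06,-0.003,0.04,0.025,0],[0.06,-0.003,0.04,0.025,0]]';python3 -m creep '[[0.06,0,0.03,0.025,0],[0.06,0,0.02,0.025,0],[0.06,0,0,0,0]]'
python3 - <<'E'
from h import *
go(.5664,-.1228,.1,6.9)
E
```

```text
time_s: 8.93
tcp_pos: [0.5646, -0.0248, 0.2931]
orientation: [0.016, 0.997, 0.074, 0.011]
contact_force: [2.0, -1.0, 0.2]
width: 0.704
time_s: 9.18
tcp_pos: [0.5705, -0.0834, 0.2354]
orientation: [0.014, 0.997, 0.07, 0.007]
contact_force: [0.2, -1.0, -1.8]
width: 0.704
yaw 8.1 turn 1.2 shift mm [ -8.8  38.6 135.4] tcp [ 0.5705 -0.0834  0.2354] F [ 0.2 -1.  -1.8] w 0.704 t 9.2 q6 1.09
```

```bash
sed -i "s/'q6',/'zax',r[:,2].round(3),'q6',/" h.py; python3 -m creep '[[0.06,-0.003,0.013,0.035,1.2],[0.06,-0.003,0.013,0.035,0],[0.06,-0.003,0.012,0.035,0],[0.06,0,0,0.015,0],[0.06,0,0,0,0]]'
python3 - <<'E'
from h import *
c=snap('top'); coupons(c)
go(.5664,-.1228,.027,6.9)
E
```

```text
time_s: 9.6
tcp_pos: [0.567, -0.1242, 0.1128]
orientation: [0.013, 0.998, 0.058, 0.007]
contact_force: [-0.5, 1.0, -0.1]
width: 0.704
grey 378.5 [334. 275.] (array([ 0.3355, -0.1865]), array([ 23.6, 139. ]), 161.8)
grey 245.0 [351. 238.] (array([ 0.4336, -0.236 ]), array([61. , 34.1]), 31.9)
grey 664.5 [397. 229.] (array([ 0.4558, -0.3599]), array([81.8, 68.5]), 25.9)
grey 618.0 [398. 193.] (array([ 0.5548, -0.3696]), array([82.7, 70.6]), 20.6)
yaw 6.7 turn -0.2 shift mm [-0.8 -1.6 87.1] tcp [ 0.5673 -0.1243  0.1141] F [-0.9 -0.3  0.2] w 0.701 t 9.7 zax [ 0.016 -0.025 -1.   ] q6 1.05
```

```bash
python3 -m creep '[[0.06,0,-0.002,0.03,0],[0.06,0,-0.001,0.03,0],[0.06,0,0,0.02,0],[0.06,0,0,0.004,0],[0.06,0,0,0,0]]' 30
python3 - <<'E'
from h import *
go(.5664,-.1228,.027,6.9)
E
```

```text
time_s: 10.07
tcp_pos: [0.5732, -0.1212, 0.0357]
orientation: [0.016, 0.998, 0.06, 0.014]
contact_force: [-0.3, -0.0, 0.4]
width: 0.7
yaw 6.9 turn 0.0 shift mm [-6.9  0.8  8.7] tcp [ 0.5732 -0.1212  0.0357] F [-0.3 -0.   0.4] w 0.7 t 10.1 zax [ 0.029 -0.03  -0.999] q6 1.06
```

```bash
python3 -m creep '[[0.06,-0.006,0.001,0.006,0],[0.06,-0.001,0,0.003,0],[0.06,0,0,0,0],[0,0,0,0,0],[0,0,0,0,0],[0,0,0,0,0],[0,0,0,0,0],[0,0,0,0,0],[0,0,0,0,0]]' 30
python3 - <<'E'
from h import *
go(.5664,-.1228,.027,6.9)
E
```

```text
time_s: 10.82
tcp_pos: [0.5693, -0.1238, 0.0338]
orientation: [0.018, 0.998, 0.061, 0.019]
contact_force: [0.5, 0.5, -0.1]
width: 0.341
yaw 7.0 turn 0.1 shift mm [-2.7 -1.3  6.8] tcp [ 0.5693 -0.1238  0.0338] F [ 0.5  0.5 -0.1] w 0.341 t 10.8 zax [ 0.041 -0.034 -0.999] q6 1.05
```

```bash
python3 -m creep '[[0,0,0,-0.03,0],[0,0,0,-0.03,0],[0,0,0,-0.03,0],[0,0,-0.01,-0.02,5],[0,0,-0.03,-0.01,5],[0,0,-0.04,0,5],[0,0,-0.04,0,0],[0,0,-0.04,0,0],[0,0,-0.03,0,0],[0,0,0,0,0]]' 30
python3 - <<'E'
from h import *
go(.5597,.1244,.12,-8.7)
E
```

```text
time_s: 11.65
tcp_pos: [0.5817, 0.0745, 0.1535]
orientation: [0.015, 0.996, -0.08, 0.022]
contact_force: [-0.3, -0.9, -0.2]
width: 0.339
yaw -9.2 turn -0.5 shift mm [-29.3 -46.   33.5] tcp [0.5817 0.0745 0.1535] F [-0.3 -0.9 -0.2] w 0.339 t 11.7 zax [ 0.041 -0.033 -0.999] q6 1.68
```

```bash
python3 -m creep '[[0,-0.015,-0.023,0,-0.5],[0,-0.014,-0.023,0.01,0],[0,0,0,0.02,0],[0,0,0,0,0]]'
python3 - <<'E'
from h import *
go(.5597,.1244,.064,-8.7)
E
```

```text
time_s: 11.98
tcp_pos: [0.561, 0.1269, 0.1203]
orientation: [0.015, 0.997, -0.074, 0.022]
contact_force: [-0.6, -0.7, -1.6]
width: 0.337
yaw -8.5 turn 0.2 shift mm [-0.9  2.7 56.3] tcp [0.561  0.1269 0.1203] F [-0.6 -0.7 -1.6] w 0.337 t 12.0 zax [ 0.042 -0.033 -0.999] q6 1.77
```

```bash
python3 -m creep '[[0,-0.003,0.002,0.02,0],[0,-0.002,0,0.02,0],[0,0,0,0.009,0],[0,0,0,0.004,0],[0,0,0,0,0]]'
python3 - <<'E'
from h import *
go(.5597,.1244,.064,-8.7)
E
```

```text
time_s: 12.4
tcp_pos: [0.5598, 0.1219, 0.0682]
orientation: [0.015, 0.997, -0.075, 0.024]
contact_force: [0.3, -0.3, -0.4]
width: 0.337
yaw -8.6 turn 0.1 shift mm [-0.5 -2.5  4.2] tcp [0.5598 0.1219 0.0682] F [ 0.3 -0.3 -0.4] w 0.337 t 12.4 zax [ 0.045 -0.033 -0.998] q6 1.76
```

```bash
python3 -m creep '[[0,0,0,0.003,0],[0,0,0,0,0],[0.05,0,0,0,0],[0.05,0,0,0,0],[0.05,0,0,0,0],[0.05,0,0,0,0],[0.05,0,0,-0.02,0],[0.05,0,0,-0.03,0],[0.05,0,0,-0.03,0],[0.05,0,0,0,0]]'
python3 - <<'E'
from h import *
go(.5544,-.2397,.12,49.5)
E
```

```text
time_s: 13.23
tcp_pos: [0.5576, 0.1238, 0.1513]
orientation: [0.015, 0.997, -0.075, 0.025]
contact_force: [0.7, 0.2, 0.5]
width: 0.583
yaw -8.6 turn -58.1 shift mm [-278.5  233.6   31.3] tcp [0.5576 0.1238 0.1513] F [0.7 0.2 0.5] w 0.583 t 13.2 zax [ 0.049 -0.033 -0.998] q6 1.76
```

```bash
python3 -m creep '[[0.06,0.0055,0.04,0,0],[0.06,0.0055,0.04,0,0],[0.06,0.0055,0.04,0,0],[0.06,0.0055,0.04,0,0],[0.06,0.0055,0.04,0,0],[0.06,0.0055,0.04,0,0],[0.06,0.0055,0.04,0,0],[0.06,0.0055,0.04,0,0],[0.06,0.005,0.038,0,0]]'; python3 -m creep '[[0.06,0,0,0,-7],[0.06,0,0,0,-7],[0.06,0,0,0,-7],[0.06,0,0,0,-7],[0.06,0,0,0,-7],[0.06,0,0,0,-7],[0.06,0,0,0,-7],[0.06,0,0,0,-7],[0.06,0,0,0,0]]'
python3 - <<'E'
from h import *
go(.5544,-.2397,.08,49.5)
c=snap('top','top2.png'); coupons(c)
E
```

```text
time_s: 13.98
tcp_pos: [0.5536, -0.2429, 0.1661]
orientation: [0.014, 0.997, -0.068, 0.03]
contact_force: [1.2, -0.1, -0.2]
width: 0.7
time_s: 14.73
tcp_pos: [0.5518, -0.254, 0.1641]
orientation: [0.028, 0.908, 0.418, 0.019]
contact_force: [0.2, 0.6, 0.0]
width: 0.698
yaw 49.4 turn -0.1 shift mm [12.5 -7.3 84.1] tcp [ 0.5518 -0.254   0.1641] F [0.2 0.6 0. ] w 0.698 t 14.7 zax [ 0.058 -0.036 -0.998] q6 0.08
grey 108.5 [331. 155.] (array([ 0.6634, -0.188 ]), array([58.9, 31.9]), 34.7)
```

View pics/top2.png

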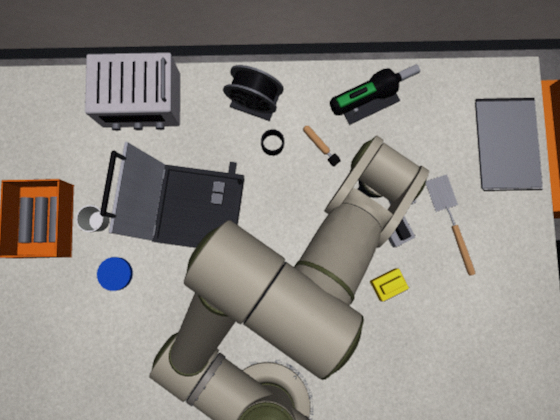

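```bash
python3 -m creep '[[0.06,0.006,-0.004,0.03,0],[0.06,0.006,-0.004,0.03,0],[0.06,0,0,0.03,0],[0.06,0,0,0,0]]' 30
python3 - <<'E'
from h import *
go(.5544,-.2397,.029,49.5)
E
```

```text
time_s: 15.12
tcp_pos: [0.5603, -0.2434, 0.0733]
orientation: [0.031, 0.913, 0.407, 0.021]
contact_force: [-0.6, 1.3, -0.3]
width: 0.699
yaw 48.1 turn -1.4 shift mm [-1.1 -6.9 44.3] tcp [ 0.5603 -0.2434  0.0733] F [-0.6  1.3 -0.3] w 0.699 t 15.1 zax [ 0.063 -0.04  -0.997] q6 0.13
```

```bash
python3 -m creep '[[0.06,-0.003,-0.008,0.018,-1.4],[0.06,-0.002,-0.002,0.018,0],[0.06,-0.001,0,0.01,0],[0.06,0,0,0,0]]' 30
python3 - <<'E'
from h import *
go(.5544,-.2397,.029,49.5)
E
```

```text
time_s: 15.45
tcp_pos: [0.5531, -0.2439, 0.0284]
orientation: [0.033, 0.91, 0.413, 0.021]
contact_force: [-0.3, 0.2, -0.5]
width: 0.7
yaw 48.9 turn -0.6 shift mm [ 4.  -1.7 -0.6] tcp [ 0.5531 -0.2439  0.0284] F [-0.3  0.2 -0.5] w 0.7 t 15.4 zax [ 0.066 -0.042 -0.997] q6 0.1
```

```bash
python3 -m creep '[[0,0.003,0,0,0],[0,0,0,0,0],[0,0,0,0,0],[0,0,0,0,0],[0,0,0,0,0],[0,0,0,-0.03,0],[0,0,0,-0.03,0],[0,0,0,-0.03,0],[0,0,0,-0.02,7],[0,0,0,0,7],[0,0,0,0,7],[0,0,0,0,7]]' 30;  python3 -m creep '[[0,0,0,0,7],[0,0,0,0,7],[0,0,0,0,7],[0,0,0,0,7],[0,0,0,0,1],[0,0,0,0,0]]' ;python3 - <<'E'
from h import *
go(.4707,.138,.12,-8.7)
E
```

```text
time_s: 16.45
tcp_pos: [0.5496, -0.2376, 0.152]
orientation: [0.03, 0.984, 0.173, 0.033]
contact_force: [-0.8, 0.8, -0.5]
width: 0.344
time_s: 16.95
tcp_pos: [0.5496, -0.2374, 0.1551]
orientation: [0.022, 0.995, -0.086, 0.041]
contact_force: [-0.2, -0.5, -0.5]
width: 0.341
yaw -9.8 turn -1.1 shift mm [-134.8 -359.1   35.1] tcp [ 0.5496 -0.2374  0.1551] F [-0.2 -0.5 -0.5] w 0.341 t 16.9 zax [ 0.078 -0.05  -0.996] q6 1.13
```

```bash
python3 -m creep '[[0,-0.013,-0.036,0,0],[0,-0.013,-0.036,0,0],[0,-0.013,-0.036,0,0],[0,-0.013,-0.036,0,0],[0,-0.013,-0.036,0,0],[0,-0.013,-0.036,0,0],[0,-0.013,-0.036,0,0],[0,-0.013,-0.036,0,0],[0,-0.013,-0.036,0.01,-0.5],[0,-0.013,-0.03,0.01,0],[0,0,0,0,0]]' ;python3 - <<'E'
from h import *
go(.4707,.138,.065,-8.7)
E
```

```text
time_s: 17.87
tcp_pos: [0.4766, 0.1432, 0.1105]
orientation: [0.024, 0.997, -0.064, 0.045]
contact_force: [-0.7, -0.5, -0.4]
width: 0.342
yaw -7.3 turn 1.4 shift mm [-5.   6.  45.5] tcp [0.4766 0.1432 0.1105] F [-0.7 -0.5 -0.4] w 0.342 t 17.9 zax [ 0.087 -0.053 -0.995] q6 1.82
```

```bash
python3 -m creep '[[0,-0.004,0.004,0.02,1.4],[0,-0.004,0.002,0.016,0],[0,-0.001,0,0.005,0],[0,0,0,0.002,0]]';python3 - <<'E'
from h import *
go(.4707,.138,.06,-8.7)
E
```

```text
time_s: 18.2
tcp_pos: [0.4711, 0.1384, 0.0673]
orientation: [0.023, 0.996, -0.068, 0.048]
contact_force: [-0.2, 0.9, -0.4]
width: 0.347
yaw -7.7 turn 1.0 shift mm [-0.3  0.5  7.3] tcp [0.4711 0.1384 0.0673] F [-0.2  0.9 -0.4] w 0.347 t 18.2 zax [ 0.092 -0.053 -0.994] q6 1.84
```

```bash
python3 -m creep '[[0,0,0,0.004,1],[0,0,0,0.002,0],[0,0,0,0,0]]';python3 - <<'E'
from h import *
go(.4707,.138,.06,-8.7)
E
```

```text
time_s: 18.45
tcp_pos: [0.4735, 0.1374, 0.0628]
orientation: [0.023, 0.996, -0.077, 0.049]
contact_force: [-0.4, -0.6, 0.8]
width: 0.339
yaw -8.7 turn -0.0 shift mm [-2.9 -0.2  2.8] tcp [0.4735 0.1374 0.0628] F [-0.4 -0.6  0.8] w 0.339 t 18.4 zax [ 0.095 -0.053 -0.994] q6 1.85
```

```bash
python3 -m creep '[[0.05,0,0,0,0],[0.05,0,0,0,0],[0.05,0,0,0,0],[0.05,0,0,-0.03,0],[0.05,0,0,-0.035,0],[0.05,0,0.01,-0.02,0],[0.06,0.002,0.04,0,0],[0.06,0.002,0.04,0,0],[0.06,0.002,0.04,0,0],[0.06,0.002,0.04,0,0],[0.06,0.002,0.04,0,0],[0.06,0.002,0.04,0,0]]';python3 - <<'E'
from h import *
go(.4335,-.2359,.1,32.2)
c=snap('top','top3.png');coupons(c,(285,420,150,260))
coupons(c,(180,236,168,248),.05)
E
```

```text
time_s: 19.45
tcp_pos: [0.4399, -0.1108, 0.1658]
orientation: [0.023, 0.996, -0.07, 0.054]
contact_force: [1.4, 0.8, 0.1]
width: 0.703
yaw -8.0 turn -40.2 shift mm [-72.  102.5  65.8] tcp [ 0.4399 -0.1108  0.1658] F [1.4 0.8 0.1] w 0.703 t 19.4 zax [ 0.105 -0.053 -0.993] q6 1.2
grey 712.5 [396. 229.] (array([ 0.4557, -0.3598]), array([83.1, 70.6]), 26.8)
grey 2429.5 [319. 239.] (array([ 0.4336, -0.1478]), array([228.7, 132.7]), 63.8)
grey 703.0 [398. 193.] (array([ 0.5545, -0.3697]), array([83.3, 70.6]), 20.5)
grey 113.0 [331. 155.] (array([ 0.6634, -0.188 ]), array([58.9, 31.9]), 34.7)
```

View pics/top3.png

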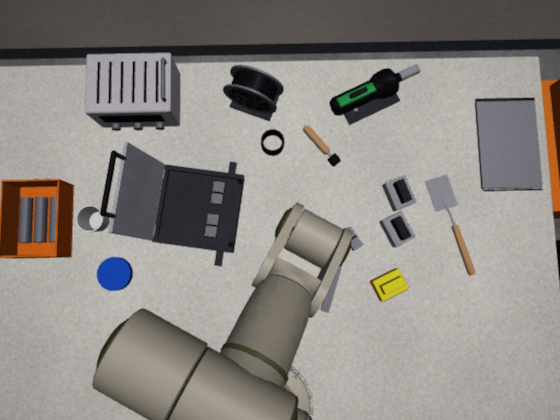

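Coupons A and B are in the box at (217,192) and (211,226), and coupon C is unmoved at about (353,238).

```bash
python3 -m creep '[[0.06,0.003,0.04,0,0],[0.06,0.003,0.04,0,0],[0.06,0.003,0.035,0,-5.2],[0.06,0,0,0,-7],[0.06,0,0,0,-7],[0.06,0,0,0,-7],[0.06,0,0,0.02,-7],[0.06,0,0,0.02,-7],[0.06,0,0,0.015,0],[0.06,0,0,0,0]]' 30;python3 - <<'E'
from h import *
go(.4335,-.2359,.06,32.2)
E
```

```text
time_s: 20.33
tcp_pos: [0.4369, -0.242, 0.1184]
orientation: [0.047, 0.957, 0.283, 0.045]
contact_force: [-0.8, -0.2, 0.3]
width: 0.7
yaw 33.2 turn 1.0 shift mm [ 0.4 -7.  58.4] tcp [ 0.4369 -0.242   0.1184] F [-0.8 -0.2  0.3] w 0.7 t 20.3 zax [ 0.112 -0.065 -0.992] q6 0.22
```

```bash
cat >> h.py <<'E'
def go(x,y,z,yaw=None,reach=0.012):
    """target = world point wanted `reach` ahead of TCP..z is TCP height"""
    from scipy.spatial.transform import Rotation as r_
    s=arm.sense(); r=R(s['orientation']); y0=np.degrees(np.arctan2(r[1,0],r[0,0])); yaw=y0 if yaw is None else yaw
    t=-((yaw-y0+180)%360-180); r2=r@r_.from_euler('z',t,degrees=True).as_matrix(); zx=r[:,2]
    d=np.array([x-zx[0]*reach,y-zx[1]*reach,z])-s['tcp_pos']
    print('yaw',y0.round(1),'turn',round(t,1),'shift mm',np.round(1000*r2.T@d,1),'tcp',s['tcp_pos'].round(4),'F',s['contact_force'].round(1),'w',round(s['width'],3),'t',round(s['time_s'],1),'zax',zx.round(3),'q6',s['q'][5].round(2))
E
python3 - <<'E'
from h import *
go(.4335,-.2359,.03,32.2)
E
```

```text
yaw 33.2 turn 1.0 shift mm [ -5.7 -18.5  86.7] tcp [ 0.4369 -0.242   0.1184] F [-0.8 -0.2  0.3] w 0.7 t 20.3 zax [ 0.112 -0.065 -0.992] q6 0.22
```

```bash
python3 -m creep '[[0.06,-0.003,-0.01,0.025,1],[0.06,-0.003,-0.005,0.025,0],[0.06,0,-0.004,0.02,0],[0.06,0,0,0.006,0],[0.06,0,0,0,0]]' 30;python3 - <<'E'
from h import *
go(.4335,-.2359,.029,32.2)
E
```

```text
time_s: 20.75
tcp_pos: [0.4321, -0.2357, 0.0417]
orientation: [0.05, 0.96, 0.273, 0.047]
contact_force: [-0.4, -0.4, 0.4]
width: 0.703
yaw 32.0 turn -0.2 shift mm [-0.5 -2.1 12.5] tcp [ 0.4321 -0.2357  0.0417] F [-0.4 -0.4  0.4] w 0.703 t 20.8 zax [ 0.117 -0.07  -0.991] q6 0.22
```

```bash
python3 -m creep '[[0.06,0,-0.002,0.007,0],[0.06,0,-0.001,0.004,0],[0,0,0,0,0],[0,0,0,0,0],[0,0,0,0,0],[0,0,0,0,0],[0,0,0,0,0]]' 30;python3 - <<'E'
from h import *
go(.4335,-.2359,.029,32.2)
E
```

```text
time_s: 21.33
tcp_pos: [0.4341, -0.2357, 0.0345]
orientation: [0.053, 0.959, 0.273, 0.049]
contact_force: [0.5, 0.5, -0.5]
width: 0.336
yaw 32.0 turn -0.2 shift mm [-1.7 -2.4  5.2] tcp [ 0.4341 -0.2357  0.0345] F [ 0.5  0.5 -0.5] w 0.336 t 21.3 zax [ 0.123 -0.075 -0.99 ] q6 0.23
```

```bash
python3 -m creep '[[0,0,0.003,-0.03,0],[0,0,0.003,-0.035,0],[0,0,0.003,-0.035,7],[0,0,0,-0.02,7],[0,0,0,0,7],[0,0,0,0,7],[0,0,0,0,7],[0,0,0,0,6],[0,0,0,0,0]]' 30;python3 - <<'E'
from h import *
go(.528,.2152,.14,-8.7)
E
```

```text
time_s: 22.08
tcp_pos: [0.4232, -0.2343, 0.1625]
orientation: [0.033, 0.993, -0.092, 0.066]
contact_force: [0.8, -0.3, -0.7]
width: 0.341
yaw -10.4 turn -1.7 shift mm [ 3.080e+01 -4.616e+02  4.000e-01] tcp [ 0.4232 -0.2343  0.1625] F [ 0.8 -0.3 -0.7] w 0.341 t 22.1 zax [ 0.124 -0.077 -0.989] q6 0.97
```

```bash
python3 -m creep '[[0,0.003,-0.04,0,0],[0,0.003,-0.04,0,0],[0,0.003,-0.04,0,0],[0,0.003,-0.04,0,0],[0,0.003,-0.04,0,0],[0,0.003,-0.04,0,0],[0,0.003,-0.04,0,0],[0,0.003,-0.04,0,0],[0,0.003,-0.04,0,0],[0,0.003,-0.04,0,0],[0,0.001,-0.03,0,-1.7],[0,0,0,0,0]]' ;python3 - <<'E'
from h import *
go(.528,.2152,.065,-8.7)
E
```

```text
time_s: 23.08
tcp_pos: [0.5325, 0.1979, 0.1419]
orientation: [0.037, 0.995, -0.06, 0.067]
contact_force: [-1.6, 0.3, -0.9]
width: 0.344
yaw -6.6 turn 2.1 shift mm [-19.4 -21.6  73.7] tcp [0.5325 0.1979 0.1419] F [-1.6  0.3 -0.9] w 0.344 t 23.1 zax [ 0.128 -0.081 -0.988] q6 1.93
```

```bash
python3 -m creep '[[0,-0.008,-0.01,0.025,2.1],[0,-0.008,-0.01,0.025,0],[0,-0.003,-0.002,0.015,0],[0,0,0,0,0]]' ;python3 - <<'E'
from h import *
go(.528,.2152,.065,-8.7)
E
```

```text
time_s: 23.42
tcp_pos: [0.5259, 0.2183, 0.0725]
orientation: [0.037, 0.994, -0.07, 0.069]
contact_force: [-0.1, -5.1, -1.2]
width: 0.341
yaw -7.8 turn 0.9 shift mm [-0.3  1.6  7.6] tcp [0.5259 0.2183 0.0725] F [-0.1 -5.1 -1.2] w 0.341 t 23.4 zax [ 0.133 -0.082 -0.988] q6 2.03
```

```bash
python3 -m creep '[[0,0,0.012,-0.002,0.9],[0,0,0.002,0.004,0],[0,0,0,0.003,0]]' ;python3 - <<'E'
from h import *
go(.526,.2052,.065,-8.7)
E
```

```text
time_s: 23.67
tcp_pos: [0.5239, 0.2019, 0.0678]
orientation: [0.036, 0.994, -0.076, 0.069]
contact_force: [0.4, 0.7, -0.2]
width: 0.344
yaw -8.5 turn 0.2 shift mm [-0.5 -4.5  2.5] tcp [0.5239 0.2019 0.0678] F [ 0.4  0.7 -0.2] w 0.344 t 23.7 zax [ 0.131 -0.083 -0.988] q6 2.01
```

```bash
python3 -m creep '[[0,0,0,0.003,0],[0.045,0,0,0,0],[0.045,0,0,0,0],[0.045,0,0,0,0],[0.045,0,0.003,-0.025,0],[0.05,0,0.006,-0.035,0],[0.05,0,0.03,-0.035,0],[0.05,0,0.04,-0.035,0],[0.05,0,0.04,-0.035,0],[0.05,0,0.03,-0.035,0],[0.05,0,0,-0.035,0],[0.05,0,0,0,0]]' ;python3 - <<'E'
from h import *
c=snap('top','top4.png')
im=c['image'];cv2.imwrite('pics/crop4.png',cv2.resize(im[130:270,90:270,::-1],None,fx=3.5,fy=3.5,interpolation=cv2.INTER_CUBIC))
go(.5479,.3214,.37,-8.7)
E
```

```text
time_s: 24.67
tcp_pos: [0.4753, 0.0911, 0.2915]
orientation: [0.037, 0.994, -0.073, 0.069]
contact_force: [-0.5, -0.3, 0.2]
width: 0.586
yaw -8.1 turn 0.6 shift mm [  46.7 -234.1  -90.8] tcp [0.4748 0.0911 0.2886] F [-0.3 -0.5  0.7] w 0.584 t 24.7 zax [ 0.128 -0.084 -0.988] q6 1.72
```

View pics/crop4.png

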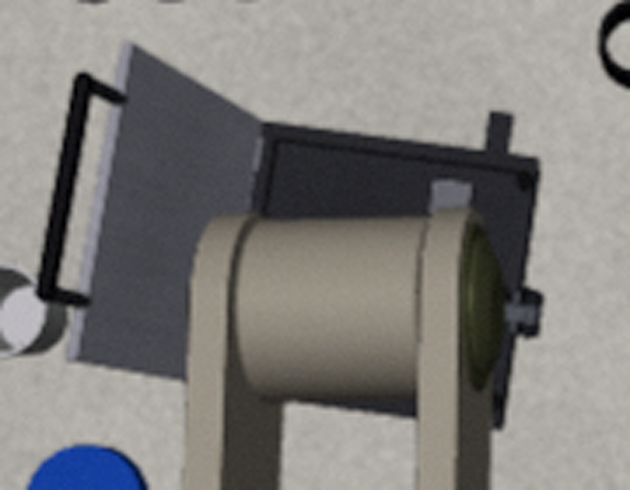

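```bash
python3 -m creep '[[0.05,-0.02,0.04,-0.03,0],[0.05,-0.02,0.04,0,0],[0.05,-0.02,0.04,0,0],[0.05,0,0,0,0]]'
python3 - <<'E'
from h import *
c=snap('top');im=c['image'];d=snap('side')['image']
a=cv2.resize(im[150:270,90:260,::-1],(480,339),interpolation=cv2.INTER_CUBIC)
b=cv2.resize(d[190:310,150:320,::-1],(480,339),interpolation=cv2.INTER_CUBIC)
cv2.imwrite('pics/crop5.png',cv2.resize(np.vstack([a,b]),(420,594)))
go(.5479,.3214,.37,-8.7)
E
```

```text
time_s: 25.05
tcp_pos: [0.4019, -0.0061, 0.3066]
orientation: [0.038, 0.995, -0.07, 0.065]
contact_force: [1.2, -0.5, 1.9]
width: 0.587
yaw -7.7 turn 1.0 shift mm [  99.2 -339.6  -71.6] tcp [ 0.404  -0.0032  0.3066] F [0.4 0.  0.2] w 0.587 t 25.1 zax [ 0.125 -0.082 -0.989] q6 1.44
```

View pics/crop5.png

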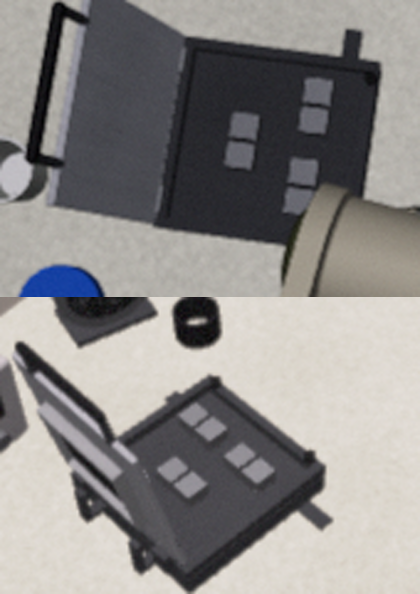

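All three coupons lie flat and apart in the box. Next I'll pinch the bar and lower the cover.

```bash
python3 -m creep '[[0.05,0,0,-0.04,1],[0.05,0,0,-0.04,0],[0.05,0.01,-0.035,0,0],[0.05,0.01,-0.04,0,0],[0.05,0.01,-0.04,0,0],[0.05,0.01,-0.04,0,0],[0.05,0.01,-0.04,0,0],[0.05,0.01,-0.04,0,0],[0.05,0.01,-0.04,0,0],[0.05,0.01,-0.03,0,0],[0.05,0,0,0,0]]'
python3 - <<'E'
from h import *
go(.5443,.3231,.312,-8.7,.006)
E
```

```text
time_s: 26.07
tcp_pos: [0.5201, 0.3106, 0.3698]
orientation: [0.035, 0.995, -0.071, 0.06]
contact_force: [-0.2, 0.4, -0.1]
width: 0.587
yaw -7.9 turn 0.8 shift mm [ 13.9 -19.9  58.9] tcp [0.5201 0.3106 0.3698] F [-0.2  0.4 -0.1] w 0.587 t 26.1 zax [ 0.114 -0.078 -0.99 ] q6 2.08
```

```bash
python3 -m creep '[[0.055,0.013,-0.02,0,0.8],[0.055,0,0,0.015,0],[0.055,0,0,0,0]]'
python3 - <<'E'
from h import *
go(.5443,.3231,.312,-8.7,.006)
E
```

```text
time_s: 26.32
tcp_pos: [0.5365, 0.3368, 0.3491]
orientation: [0.036, 0.995, -0.073, 0.057]
contact_force: [-1.0, 0.9, -1.4]
width: 0.644
yaw -8.1 turn 0.6 shift mm [ 4.6  9.6 38.6] tcp [0.5365 0.3368 0.3491] F [-1.   0.9 -1.4] w 0.644 t 26.3 zax [ 0.108 -0.079 -0.991] q6 2.11
```

```bash
python3 -m creep '[[0.055,0.002,0.008,0.012,0.6],[0.055,0.002,0.002,0.015,0],[0.055,0,0,0.01,0],[0.055,0,0,0,0]]'
python3 - <<'E'
from h import *
go(.5443,.3231,.312,-8.7,.006)
E
```

```text
time_s: 26.65
tcp_pos: [0.5409, 0.3281, 0.3104]
orientation: [0.036, 0.995, -0.075, 0.056]
contact_force: [0.7, -0.3, -0.0]
width: 0.645
yaw -8.4 turn 0.3 shift mm [ 3.5  4.1 -0.9] tcp [0.5409 0.3281 0.3104] F [ 0.7 -0.3 -0. ] w 0.645 t 26.6 zax [ 0.106 -0.079 -0.991] q6 2.11
```

```bash
python3 -m creep '[[0.055,0,0.004,0,0],[0,0,0,0,0],[0,0,0,0,0],[0,0,0,0,0],[0,0,0,0,0],[0,0,0,0,0],[0,0,0,0,0],[0,0,0,0,0]]' 60
python3 - <<'E'
from h import *
go(.5443,.3231,.312,-8.7,.006)
c=snap('side')['image']; cv2.imwrite('pics/crop6.png',cv2.resize(c[100:310,100:320,::-1],None,fx=2.5,fy=2.5))
E
```

```text
time_s: 27.32
tcp_pos: [0.5388, 0.322, 0.3136]
orientation: [0.039, 0.995, -0.075, 0.056]
contact_force: [-0.0, -0.2, -2.7]
width: 0.11
yaw -8.4 turn 0.3 shift mm [ 4.3 -2.5  1.9] tcp [0.5388 0.322  0.3136] F [-0.  -0.2 -2.7] w 0.11 t 27.3 zax [ 0.105 -0.087 -0.991] q6 2.11
```

View pics/crop6.png

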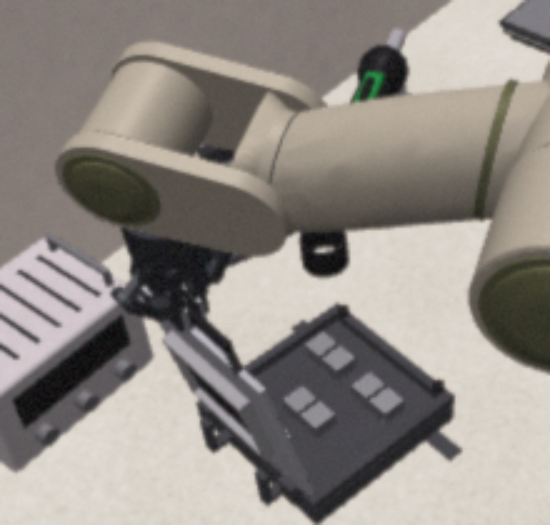

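```bash
cat >> h.py <<'E'
def arc(end,step=.05,off=None):
    s=arm.sense(); r=R(s['orientation']); b=s['tcp_pos']+r[:,2]*.006
    H=np.array([.5376,.279,.06]); u=np.array([-.151,-.9885,0]); Z=np.array([0,0,1.])
    th=np.arctan2(b[2]-.06,(b-H)@u); rr=np.hypot(b[2]-.06,(b-H)@u); n=max(1,int(np.ceil(abs(end-th)/step)))
    print('theta',th.round(3),'r',rr.round(4),'x',(b-H)@np.array([.9885,-.151,0]),'F',s['contact_force'].round(1),'w',round(s['width'],3))
    t=np.linspace(th,end,n+1)
    for a,c in zip(t,t[1:]): print((1000*r.T@(.25*((np.cos(c)-np.cos(a))*u+(np.sin(c)-np.sin(a))*Z))).round(1),end=' ')
    print()
E
python3 -c "
from h import *
arc(1.2)"
```

```text
theta 1.74 r 0.2512 x -0.004577067501120808 F [ 0.5 -0.5 -3.5] w 0.115
[ 0.2 12.2 -0.9] [ 0.1 12.3 -0.3] [ 0.  12.3  0.3] [-0.1 12.2  0.9] [-0.1 12.2  1.5] [-0.2 12.1  2.1] [-0.3 12.   2.7] [-0.3 11.8  3.2] [-0.4 11.7  3.8] [-0.5 11.5  4.4] [-0.5 11.2  4.9]
```

```bash
python3 -m creep '[[0,0,0.011,-0.0009,0],[0,0,0.012,-0.0003,0],[0,0,0.012,0.0003,0],[0,0,0.012,0.0009,0],[0,0,0.012,0.0015,0],[0,0,0.012,0.0021,0],[0,0,0.012,0.0027,0],[0,0,0.012,0.0032,0],[0,0,0.0117,0.0038,0],[0,0,0.0115,0.0044,0]]'; python3 -c "
from h import *
arc(.65)"
```

```text
time_s: 28.2
tcp_pos: [0.5191, 0.196, 0.3055]
orientation: [0.035, 0.995, -0.074, 0.057]
contact_force: [1.8, 5.2, -1.4]
width: 0.115
theta 1.229 r 0.2543 x -0.005029179727173083 F [ 1.8  5.2 -1.4] w 0.115
[-0.6 11.   5. ] [-0.6 10.7  5.5] [-0.7 10.4  6. ] [-0.8 10.1  6.5] [-0.8  9.8  7. ] [-0.9  9.5  7.4] [-0.9  9.1  7.9] [-1.   8.7  8.3] [-1.   8.3  8.7] [-1.1  7.9  9.1] [-1.1  7.4  9.5] [-1.2  6.9  9.8]
```

```bash
python3 -m creep '[[0,-0.0006,0.011,0.0055,0],[0,-0.0006,0.0107,0.006,0],[0,-0.0007,0.0104,0.0065,0],[0,-0.0008,0.0101,0.007,0],[0,-0.0008,0.0098,0.0075,0],[0,-0.0009,0.0093,0.0078,0],[0,-0.0009,0.009,0.0082,0],[0,-0.001,0.0086,0.0086,0],[0,-0.001,0.0082,0.009,0],[0,-0.001,0.0077,0.0094,0],[0,-0.001,0.0072,0.0097,0]]'; python3 -c "
from h import *
arc(.1)"
```

```text
time_s: 29.12
tcp_pos: [0.5008, 0.0795, 0.2212]
orientation: [0.027, 0.995, -0.078, 0.062]
contact_force: [5.2, 2.6, -4.3]
width: 0.107
theta 0.653 r 0.2556 x -0.005530065387627484 F [ 5.2  2.6 -4.3] w 0.107
[-1.2  6.4  9.5] [-1.2  5.9  9.8] [-1.3  5.5 10.1] [-1.3  5.  10.3] [-1.3  4.5 10.5] [-1.3  4.  10.7] [-1.4  3.5 10.9] [-1.4  3.  11. ] [-1.4  2.5 11.2] [-1.4  2.  11.3] [-1.5  1.4 11.3] [-1.5  0.9 11.4]
```

```bash
python3 -m creep '[[0,-0.001,0.0058,0.0098,0],[0,-0.001,0.0054,0.01,0],[0,-0.001,0.005,0.0103,0],[0,-0.001,0.0045,0.0105,0],[0,-0.001,0.004,0.0107,0],[0,-0.001,0.0036,0.0109,0],[0,-0.001,0.0032,0.011,0],[0,-0.001,0.0027,0.011,0],[0,-0.001,0.0022,0.0112,0],[0,-0.001,0.0017,0.0113,0],[0,-0.001,0.0012,0.0113,0]]'; python3 -c "
from h import *
arc(0)"
```

```text
time_s: 30.03
tcp_pos: [0.4933, 0.0328, 0.101]
orientation: [0.018, 0.994, -0.083, 0.067]
contact_force: [3.9, 12.5, -1.6]
width: 0.107
theta 0.139 r 0.2527 x -0.005760608777978974 F [ 3.9 12.5 -1.6] w 0.107
[-1.6  1.1 11.4] [-1.6  0.5 11.5] [-1.6 -0.  11.5]
```

```bash
python3 -m creep '[[0,-0.001,-0.001,0.01,0],[0,-0.001,-0.001,0.01,0],[0,-0.001,-0.0005,0.008,0],[0,-0.001,0,0.005,0],[0,0,0,0.003,0],[0,0,0,0,0]]'; python3 -c "
from h import *
arc(0)"
```

```text
time_s: 30.53
tcp_pos: [0.4946, 0.0313, 0.0745]
orientation: [0.019, 0.993, -0.084, 0.076]
contact_force: [3.8, 5.4, -3.4]
width: 0.11
theta 0.034 r 0.2517 x -0.004142562541752159 F [ 3.8  5.4 -3.4] w 0.11
[-1.3 -0.1  8.4]
```

```bash
python3 -m creep '[[0,-0.001,0,0.004,0],[0,0,0,0.003,0],[0,0,0,0.003,0],[0,0,0,0,0]]'; python3 -c "
from h import *
arc(0)"
```

```text
time_s: 30.87
tcp_pos: [0.4944, 0.0313, 0.0744]
orientation: [0.018, 0.993, -0.084, 0.083]
contact_force: [4.4, 5.9, -3.3]
width: 0.106
theta 0.034 r 0.2517 x -0.004270362619672344 F [ 4.4  5.9 -3.3] w 0.106
[-1.4 -0.   8.3]
```

```bash
python3 -c "
from h import *
s=arm.sense();print(s['q'].round(3),s['effort'].round(1),s['wrist_torque'].round(2))
a=snap('side')['image'];b=snap('top')['image']
cv2.imwrite('pics/s7.png',np.hstack([cv2.resize(a[170:330,150:350,::-1],(400,320)),cv2.resize(b[140:300,130:330,::-1],(400,320))]))
"
```

```text
[-0.166  0.463  1.805 -0.034  0.705  1.598] [ -2.6 -42.7 -13.5  -1.2   0.3   0. ] [ 1.04 -0.54  0.22]
```

View pics/s7.png

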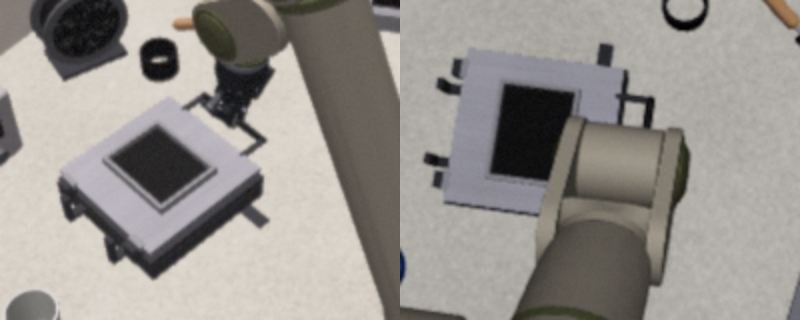

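```bash
python3 -m creep '[[0,-0.001,0,0.012,0]]'; python3 -m creep '[[0,-0.001,0,0.012,0]]'; python3 -m creep '[[0,0,0,0,0]]'; python3 -c "
from h import *
arc(0);c=snap('top');im=c['image'];g=im.max(2)
for p in [(-.0925,.1),(.0925,.1),(-.09,-.09),(.09,-.09)]: pass
for k,a,r in rect(g[:,:]<60,300,3000):
    u,v=r[0]
    if 150<u<230 and 170<v<240: print(a,wrect(c,k,.072))
"
```

```text
time_s: 31.05
tcp_pos: [0.4974, 0.0306, 0.0669]
orientation: [0.018, 0.992, -0.084, 0.088]
contact_force: [-22.0, 9.6, 74.6]
width: 0.108
time_s: 31.13
tcp_pos: [0.5011, 0.0299, 0.0606]
orientation: [0.018, 0.992, -0.083, 0.095]
contact_force: [-5.2, 14.8, 63.2]
width: 0.106
time_s: 31.22
tcp_pos: [0.5021, 0.0298, 0.0627]
orientation: [0.018, 0.992, -0.083, 0.098]
contact_force: [-0.8, 5.8, -1.5]
width: 0.11
theta -0.012 r 0.2518 x 0.0036667182814699452 F [-0.8  5.8 -1.5] w 0.11
[ 0.6  0.1 -3.1] 
1414.0 (array([0.5221, 0.1759]), array([ 91.5, 118.3]), 171.2)
```

```bash
python3 -m creep '[[0,0.006,0,0,0]]';python3 -m creep '[[0,0.006,0,0,0]]'; python3 -m creep '[[0,0.006,0,0,0]]'; python3 -c "
from h import *
go(.522,.1757,.1)"
```

```text
time_s: 31.35
tcp_pos: [0.5024, 0.0298, 0.0632]
orientation: [0.018, 0.992, -0.083, 0.092]
contact_force: [-31.4, 9.8, -1.7]
width: 0.106
time_s: 31.43
tcp_pos: [0.5023, 0.0298, 0.0628]
orientation: [0.017, 0.993, -0.083, 0.085]
contact_force: [-16.8, 6.4, -1.6]
width: 0.109
time_s: 31.52
tcp_pos: [0.5023, 0.0298, 0.0623]
orientation: [0.016, 0.993, -0.083, 0.078]
contact_force: [-16.1, 7.4, -1.7]
width: 0.109
yaw -9.5 turn -0.0 shift mm [  -0.4 -146.6  -41.1] tcp [0.5023 0.0298 0.0623] F [-16.1   7.4  -1.7] w 0.109 t 31.5 zax [ 0.153 -0.045 -0.987] q6 1.59
```

The tool had picked up tilt. Pulling sideways on the held bar takes it out, so I'll continue until it's level.

```bash
python3 -m creep '[[0,0.006,0,0,0],[0,0.006,0,0,0],[0,0.006,0,0,0],[0,0.006,0,0,0],[0,0.006,0,0,0],[0,0.006,0,0,0],[0,0.006,0,0,0]]'; python3 -c "
from h import *
go(.522,.1757,.1)"
```

```text
time_s: 32.1
tcp_pos: [0.5086, 0.0287, 0.0609]
orientation: [0.011, 0.996, -0.083, 0.039]
contact_force: [-7.2, 9.0, 0.2]
width: 0.113
yaw -9.5 turn -0.0 shift mm [  -8.9 -146.7  -42.3] tcp [0.5086 0.0287 0.0609] F [-7.2  9.   0.2] w 0.113 t 32.1 zax [ 0.075 -0.029 -0.997] q6 1.58
```

```bash
python3 -m creep '[[0,0.006,0,0,0],[0,0.006,0,0,0],[0,0.006,0,0,0],[0,0.006,0,0,0],[0,0.006,0,0,0]]'; python3 -c "
from h import *
go(.522,.1757,.1)"
```

```text
time_s: 32.52
tcp_pos: [0.519, 0.0272, 0.0611]
orientation: [0.009, 0.997, -0.08, 0.017]
contact_force: [-29.7, 7.9, 19.7]
width: 0.109
yaw -9.2 turn -0.0 shift mm [ -19.8 -146.7  -41.9] tcp [0.519  0.0272 0.0611] F [-29.7   7.9  19.7] w 0.109 t 32.5 zax [ 0.032 -0.02  -0.999] q6 1.57
```

```bash
python3 -m creep '[[0.045,0,0,0,0],[0.045,0,0,0,0],[0.045,0,0,0,0],[0.045,0,0,0,0],[0.045,0,0,-0.025,0],[0.045,0,0,-0.035,0],[0.05,0,0,-0.035,0],[0.05,0,0.03,-0.02,0],[0.05,0,0.04,0,0],[0.05,0,0.04,0,0],[0.05,0,0.04,0,0],[0.05,0,0,0,0]]'; python3 -c "
from h import *
c=snap('top','top8.png');g=c['image'].max(2)
for k,a,r in rect(g<60,100,3000):
    u,v=r[0]
    if 150<u<420 and 150<v<300: print(a,np.round(r[0]),wrect(c,k,.068))
coupons(c,(285,420,150,260))
go(.4543,-.3549,.2,25.7)"
```

```text
time_s: 33.52
tcp_pos: [0.4886, -0.1279, 0.1875]
orientation: [0.013, 0.997, -0.078, 0.019]
contact_force: [0.6, -0.5, -0.2]
width: 0.586
221.0 [400. 228.] (array([ 0.4549, -0.3552]), array([57.7, 28.7]), 25.7)
148.0 [318. 218.] (array([ 0.4855, -0.1434]), array([127.8,  97.2]), 64.0)
1504.5 [196. 206.] (array([0.5225, 0.1762]), array([ 92.2, 118.4]), 171.0)
220.0 [402. 191.] (array([ 0.5525, -0.3648]), array([57.9, 29.9]), 20.9)
819.0 [244. 215.] (array([0.4986, 0.0501]), array([ 46.4, 198.7]), 171.3)
grey 739.0 [397. 229.] (array([ 0.4561, -0.3607]), array([84. , 71.9]), 25.5)
grey 737.5 [399. 193.] (array([ 0.5555, -0.3701]), array([85.3, 73.3]), 21.4)
grey 115.5 [331. 155.] (array([ 0.6634, -0.188 ]), array([58.9, 31.9]), 34.7)
yaw -9.0 turn -34.7 shift mm [-130.4  191.7   -7.6] tcp [ 0.4887 -0.1255  0.1874] F [ 0.8 -1.1  0.6] w 0.584 t 33.6 zax [ 0.036 -0.027 -0.999] q6 1.25
```

View pics/top8.png

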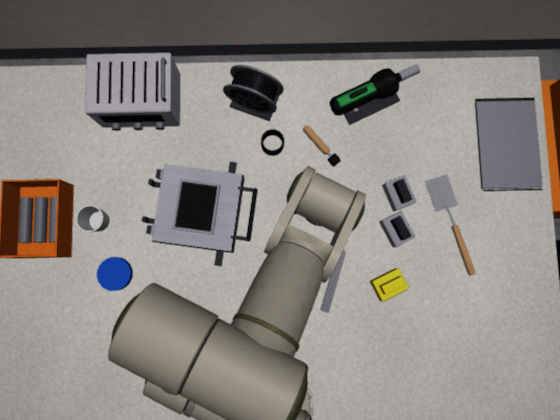

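```bash
python3 -m creep '[[0.05,0,0.04,0,0],[0.05,0,0.04,0,0],[0.05,0,0.04,0,0],[0.05,0,0.04,0,0],[0.05,0,0.035,0,-7],[0.05,0,0.025,0,-7],[0.05,0,0,0,-7],[0.05,0,0,0.02,-7],[0.05,0,0,0.02,-6],[0.05,0,0,0,0]]' 60; python3 -c "
from h import *
go(.4545,-.357,.068,25.7)"
```

```text
time_s: 34.4
tcp_pos: [0.4599, -0.3476, 0.1512]
orientation: [0.019, 0.972, 0.232, 0.016]
contact_force: [0.6, 0.7, 0.1]
width: 0.586
yaw 26.8 turn 1.1 shift mm [-11.2   2.   83.1] tcp [ 0.4599 -0.3476  0.1512] F [0.6 0.7 0.1] w 0.586 t 34.4 zax [ 0.04  -0.029 -0.999] q6 0.24
```

```bash
python3 -m creep '[[0.05,-0.006,0.001,0.025,1.1],[0.05,-0.006,0,0.025,0],[0.05,-0.002,0,0.015,0],[0.05,0,0,0,0]]' 60; python3 -c "
from h import *
go(.4545,-.357,.068,25.7)"
```

```text
time_s: 34.73
tcp_pos: [0.4528, -0.3548, 0.0867]
orientation: [0.02, 0.976, 0.217, 0.017]
contact_force: [-1.1, -0.3, -0.4]
width: 0.584
yaw 25.1 turn -0.6 shift mm [-0.1  1.3 18.8] tcp [ 0.4528 -0.3548  0.0867] F [-1.1 -0.3 -0.4] w 0.584 t 34.7 zax [ 0.042 -0.031 -0.999] q6 0.25
```

```bash
python3 -m creep '[[0.05,0,0.001,0.012,-0.6],[0.05,0,0,0.006,0],[0,0,0,0,0],[0,0,0,0,0],[0,0,0,0,0],[0,0,0,0,0],[0,0,0,-0.02,0],[0,0,0,-0.02,0],[0,0,0,-0.005,0],[0,0,0,0,0]]' 70; python3 -c "
from h import *
go(.4545,-.357,.068,25.7)"; python3 -m creep '[[0,0,0,0,0]]';python3 -m creep '[[0,0,0,0,0]]'
```

```text
time_s: 35.57
tcp_pos: [0.4543, -0.3526, 0.1206]
orientation: [0.021, 0.975, 0.219, 0.018]
contact_force: [-0.8, -0.5, -3.7]
width: 0.266
yaw 25.3 turn -0.4 shift mm [-3.4  0.9 52.6] tcp [ 0.4543 -0.3526  0.1206] F [-0.8 -0.5 -3.7] w 0.266 t 35.6 zax [ 0.044 -0.033 -0.998] q6 0.25
time_s: 35.65
tcp_pos: [0.4543, -0.3525, 0.1205]
orientation: [0.021, 0.975, 0.219, 0.018]
contact_force: [0.3, 0.1, -4.2]
width: 0.265
time_s: 35.73
tcp_pos: [0.4541, -0.3522, 0.1199]
orientation: [0.021, 0.975, 0.219, 0.018]
contact_force: [0.8, -1.3, -2.2]
width: 0.266
```

Block 1 pulls about 3.5 N. I'll put it back and weigh the other.

```bash
python3 -m creep '[[0,-0.002,0,0.02,0],[0,-0.002,0,0.018,0],[0,-0.001,0,0.007,0],[0,0,0,0.003,0],[0,0,0,0,0]]'; python3 -c "
from h import *
go(.4545,-.357,.068,25.7)"
```

```text
time_s: 36.15
tcp_pos: [0.4529, -0.3582, 0.0722]
orientation: [0.024, 0.975, 0.218, 0.019]
contact_force: [-0.7, -0.1, -4.1]
width: 0.261
yaw 25.3 turn -0.4 shift mm [ 1.5 -1.3  4.1] tcp [ 0.4529 -0.3582  0.0722] F [-0.7 -0.1 -4.1] w 0.261 t 36.1 zax [ 0.048 -0.038 -0.998] q6 0.24
```

```bash
python3 -m creep '[[0,0,0,0.003,0],[0,0,0,0.002,0],[0,0,0,0,0]]';python3 -m creep '[[0,0,0,0.002,0],[0,0,0,0,0]]'; python3 -c "
from h import *
go(.4545,-.357,.068,25.7)"
```

```text
time_s: 36.4
tcp_pos: [0.4534, -0.3588, 0.0722]
orientation: [0.025, 0.975, 0.218, 0.02]
contact_force: [-0.3, 0.9, -4.0]
width: 0.266
time_s: 36.57
tcp_pos: [0.4538, -0.3593, 0.072]
orientation: [0.026, 0.975, 0.218, 0.02]
contact_force: [-1.8, 0.3, -2.1]
width: 0.263
yaw 25.3 turn -0.4 shift mm [ 1.2 -2.7  3.9] tcp [ 0.4538 -0.3593  0.072 ] F [-1.8  0.3 -2.1] w 0.263 t 36.6 zax [ 0.051 -0.042 -0.998] q6 0.24
```

```bash
python3 -m creep '[[0,0,0,0.006,0]]';python3 -m creep '[[0,0,0,0,0]]'; python3 -c "
from h import *
go(.4545,-.357,.068,25.7)"
```

```text
time_s: 36.65
tcp_pos: [0.455, -0.3612, 0.0704]
orientation: [0.029, 0.975, 0.218, 0.021]
contact_force: [-29.5, 23.7, 112.3]
width: 0.263
time_s: 36.73
tcp_pos: [0.4552, -0.3615, 0.0721]
orientation: [0.03, 0.975, 0.218, 0.022]
contact_force: [-0.1, 0.1, -4.4]
width: 0.258
yaw 25.3 turn -0.4 shift mm [ 0.9 -5.4  3.8] tcp [ 0.4552 -0.3615  0.0721] F [-0.1  0.1 -4.4] w 0.258 t 36.7 zax [ 0.056 -0.049 -0.997] q6 0.24
```

That spiked to 112 N, so the block was already down; no more pressing. Releasing.

```bash
python3 -m creep '[[0.05,0,0,0,0],[0.05,0,0,0,0],[0.05,0,0,0,0],[0.05,0,0,0,0],[0.05,0,0.002,-0.025,0],[0.05,0,0.002,-0.03,0],[0.05,0.03,0,-0.02,0],[0.05,0.03,0,0,4],[0.05,0.03,0,0,0],[0.05,0,0,0,0]]'; python3 -c "
from h import *
go(.5522,-.3662,.07,20.9)"
```

```text
time_s: 37.57
tcp_pos: [0.5372, -0.3249, 0.1501]
orientation: [0.027, 0.983, 0.18, 0.022]
contact_force: [-0.6, -0.4, -0.2]
width: 0.58
yaw 20.8 turn -0.1 shift mm [-3.9 38.1 82.5] tcp [ 0.5372 -0.3249  0.1501] F [-0.6 -0.4 -0.2] w 0.58 t 37.6 zax [ 0.054 -0.046 -0.997] q6 0.47
```

```bash
python3 -m creep '[[0.05,-0.002,0.02,0.01,0],[0.05,-0.002,0.018,0.02,0],[0.05,-0.002,-0.002,0.025,0],[0.05,0,0,0.012,0],[0.05,0,0,0,0]]'; python3 -c "
from h import *
go(.5522,-.3662,.07,20.9)"
```

```text
time_s: 37.98
tcp_pos: [0.5501, -0.3641, 0.081]
orientation: [0.027, 0.983, 0.182, 0.023]
contact_force: [-0.4, 0.3, 0.2]
width: 0.582
yaw 21.1 turn 0.2 shift mm [ 0.4  1.3 11.1] tcp [ 0.5501 -0.3641  0.081 ] F [-0.4  0.3  0.2] w 0.582 t 38.0 zax [ 0.054 -0.046 -0.997] q6 0.44
```

```bash
python3 -m creep '[[0.05,0,0.001,0.008,0],[0.05,0,0,0.003,0],[0,0,0,0,0],[0,0,0,0,0],[0,0,0,0,0],[0,0,0,0,0],[0,0,0,0,0]]' 80; python3 -c "
from h import *
go(.5522,-.3662,.07,20.9)";  python3 -m creep '[[0,0,0,-0.02,0],[0,0,0,-0.02,0],[0,0,0,-0.005,0],[0,0,0,0,0]]'; python3 -m creep '[[0,0,0,0,0]]';python3 -m creep '[[0,0,0,0,0]]'
```

```text
time_s: 38.57
tcp_pos: [0.5511, -0.3667, 0.0704]
orientation: [0.029, 0.983, 0.182, 0.023]
contact_force: [1.3, -1.6, -4.0]
width: 0.263
yaw 21.1 turn 0.2 shift mm [ 0.8 -0.8  0.4] tcp [ 0.5511 -0.3667  0.0704] F [ 1.3 -1.6 -4. ] w 0.263 t 38.6 zax [ 0.056 -0.048 -0.997] q6 0.43
time_s: 38.9
tcp_pos: [0.5461, -0.3615, 0.1121]
orientation: [0.023, 0.983, 0.183, 0.019]
contact_force: [0.4, -0.9, -8.1]
width: 0.266
time_s: 38.98
tcp_pos: [0.5459, -0.3611, 0.1113]
orientation: [0.023, 0.983, 0.183, 0.019]
contact_force: [0.2, -0.3, -8.3]
width: 0.263
time_s: 39.07
tcp_pos: [0.5455, -0.3607, 0.1101]
orientation: [0.022, 0.983, 0.183, 0.018]
contact_force: [-0.6, 0.0, -8.2]
width: 0.263
```

The second block pulls 8.2 N against about 3.7 N for the first, so it is the heavier one. Carrying it to the plate.

```bash
python3 -m creep '[[0,0,0,-0.03,6],[0,0,0,-0.03,6],[0,0,0,-0.03,6],[0,0,0,-0.01,6],[0,0,0,0,6],[0,0,0,0,0]]'; python3 -c "
from h import *
go(.5222,.1759,.2,-8.9)"
```

```text
time_s: 39.57
tcp_pos: [0.5392, -0.3552, 0.2047]
orientation: [0.01, 0.996, -0.09, 0.017]
contact_force: [0.7, -0.2, -8.2]
width: 0.265
yaw -10.3 turn -1.4 shift mm [ -99.5 -522.3   -8.4] tcp [ 0.5392 -0.3552  0.2047] F [ 0.7 -0.2 -8.2] w 0.265 t 39.6 zax [ 0.031 -0.024 -0.999] q6 0.98
```

```bash
python3 -m creep '[[0,-0.005,-0.025,0,0],[0,-0.007,-0.035,0,0],[0,-0.007,-0.037,0,0],[0,-0.007,-0.037,0,0],[0,-0.007,-0.037,0,0],[0,-0.007,-0.037,0,0],[0,-0.007,-0.037,0,0],[0,-0.007,-0.037,0,0],[0,-0.007,-0.037,0,0],[0,-0.007,-0.037,0,0],[0,-0.007,-0.035,0,0],[0,-0.006,-0.03,0,0]]';python3 -m creep '[[0,-0.006,-0.02,0,0],[0,0,0,0,0]]'; python3 -c "
from h import *
go(.5222,.1759,.16,-8.9)"
```

```text
time_s: 40.57
tcp_pos: [0.5219, 0.086, 0.1793]
orientation: [0.008, 0.997, -0.074, 0.006]
contact_force: [1.6, -0.0, -8.0]
width: 0.261
time_s: 40.73
tcp_pos: [0.5166, 0.1134, 0.1765]
orientation: [0.007, 0.998, -0.068, 0.003]
contact_force: [0.5, 0.0, -8.1]
width: 0.264
yaw -7.7 turn 1.2 shift mm [ -4.4 -63.   15.7] tcp [0.5166 0.1134 0.1765] F [ 0.5  0.  -8.1] w 0.264 t 40.7 zax [ 0.006 -0.014 -1.   ] q6 1.71
```

```bash
python3 -m creep '[[0,-0.001,-0.021,0,1.2],[0,-0.001,-0.021,0,0],[0,-0.001,-0.018,0,0],[0,0,0,0,0]]'; python3 -c "
from h import *
go(.5222,.1759,.142,-8.9)"
```

```text
time_s: 41.07
tcp_pos: [0.5209, 0.1758, 0.1715]
orientation: [0.007, 0.997, -0.071, 0.0]
contact_force: [-0.0, -0.9, -7.6]
width: 0.265
yaw -8.2 turn 0.7 shift mm [ 1.2 -0.9 29.5] tcp [0.5209 0.1758 0.1715] F [-0.  -0.9 -7.6] w 0.265 t 41.1 zax [-0.001 -0.015 -1.   ] q6 1.83
```

```bash
python3 -m creep '[[0,0.001,-0.001,0.01,0.7],[0,0,0,0.01,0],[0,0,0,0.003,0],[0,0,0,0,0]]'; python3 -c "
from h import *
go(.5222,.1759,.14,-8.9)"
```

```text
time_s: 41.4
tcp_pos: [0.5215, 0.1748, 0.1434]
orientation: [0.008, 0.997, -0.075, -0.002]
contact_force: [0.7, 0.8, -8.1]
width: 0.264
yaw -8.6 turn 0.3 shift mm [ 0.6 -1.5  3.3] tcp [0.5215 0.1748 0.1434] F [ 0.7  0.8 -8.1] w 0.264 t 41.4 zax [-0.006 -0.016 -1.   ] q6 1.84
```

```bash
python3 -m creep '[[0,0,-0.001,0.002,0],[0,0,0,0,0]]';python3 -m creep '[[0,0,0,0.002,0],[0,0,0,0,0]]'; python3 -m creep '[[0,0,0,0.002,0],[0,0,0,0,0]]'
```

```text
time_s: 41.57
tcp_pos: [0.5217, 0.1747, 0.1406]
orientation: [0.008, 0.997, -0.075, -0.003]
contact_force: [-1.1, 1.9, -6.6]
width: 0.262
time_s: 41.73
tcp_pos: [0.522, 0.1744, 0.1395]
orientation: [0.008, 0.997, -0.075, -0.002]
contact_force: [-2.1, 1.1, -4.3]
width: 0.263
time_s: 41.9
tcp_pos: [0.5223, 0.1744, 0.1384]
orientation: [0.008, 0.997, -0.075, -0.001]
contact_force: [-1.8, 0.1, -2.6]
width: 0.259
```

Force is coming off the tool, so the block is on the spring. Lowering it 2 mm more before releasing.

```bash
python3 -m creep '[[0,0,0,0.002,0],[0,0,0,0,0]]'; python3 -m creep '[[0,0,0,0.001,0],[0,0,0,0,0]]'; python3 -m creep '[[0.045,0,0,0,0],[0.045,0,0,0,0],[0.045,0,0,0,0],[0.045,0,0,0,0],[0.045,0,0,-0.03,0],[0.045,0,0,-0.035,0],[0.045,0,0,-0.035,0],[0.045,-0.02,0.035,-0.01,0],[0.045,-0.02,0.035,0,0],[0.045,-0.02,0.035,0,0],[0.045,-0.02,0.035,0,0],[0.045,-0.02,0.03,0,0]]'; python3 -m creep '[[0.045,-0.02,0.03,0,0],[0.045,-0.02,0.03,0,0],[0.045,0,0,0,0]]'; python3 -c "
from h import *
c=snap('top');d=snap('side');g=c['image'].max(2)
for k,a,r in rect(g<60,100,3000):
    u,v=r[0]
    if 150<u<420 and 150<v<300: print(a,np.round(r[0]),'z.136',wrect(c,k,.136),'z.068',wrect(c,k,.068))
coupons(c,(285,420,150,260))
im=np.vstack([np.hstack([cv2.resize(c['image'][150:270,130:290],(400,300)),cv2.resize(d['image'][190:310,150:310],(400,300))]),np.hstack([cv2.resize(c['image'][150:270,330:490],(400,300)),cv2.resize(d['image'][120:240,280:440],(400,300))])])
cv2.imwrite('pics/fin.png',im[:,:,::-1]);go(.5,0,.2)"
```

```text
time_s: 42.07
tcp_pos: [0.5224, 0.1743, 0.1369]
orientation: [0.008, 0.997, -0.075, -0.0]
contact_force: [-2.2, -0.3, -2.3]
width: 0.262
time_s: 42.23
tcp_pos: [0.5224, 0.1743, 0.1362]
orientation: [0.008, 0.997, -0.075, -0.0]
contact_force: [-2.4, -0.5, -3.3]
width: 0.265
time_s: 43.23
tcp_pos: [0.4009, 0.0214, 0.2556]
orientation: [0.008, 0.997, -0.071, 0.008]
contact_force: [0.8, -0.8, 1.0]
width: 0.524
time_s: 43.48
tcp_pos: [0.3476, -0.0372, 0.2567]
orientation: [0.01, 0.997, -0.073, 0.01]
contact_force: [0.6, -0.6, 0.0]
width: 0.529
223.5 [402. 229.] z.136 (array([ 0.4481, -0.3413]), array([55.5, 26.7]), 23.9) z.068 (array([ 0.4531, -0.3605]), array([58.8, 28.3]), 23.9)
1493.0 [196. 206.] z.136 (array([0.5134, 0.1646]), array([ 86.4, 111.9]), 171.1) z.068 (array([0.5223, 0.1757]), array([ 91.6, 118.6]), 171.1)
823.0 [244. 215.] z.136 (array([0.491 , 0.0458]), array([ 44. , 187.5]), 171.2) z.068 (array([0.4985, 0.0498]), array([ 46.7, 198.7]), 171.2)
grey 81.0 [340. 255.] (array([ 0.389, -0.204]), array([26. , 29.7]), 163.9)
grey 765.5 [398. 230.] (array([ 0.454 , -0.3651]), array([84.1, 73.4]), 25.2)
grey 124.0 [330. 155.] (array([ 0.6636, -0.1857]), array([62.7, 33.8]), 42.9)
yaw -8.3 turn -0.0 shift mm [141.7 -57.5  59.2] tcp [ 0.3501 -0.0351  0.2569] F [-0.3  0.6 -0.7] w 0.523 t 43.6 zax [ 0.02 -0.02 -1.  ] q6 1.28
```

View pics/fin.png

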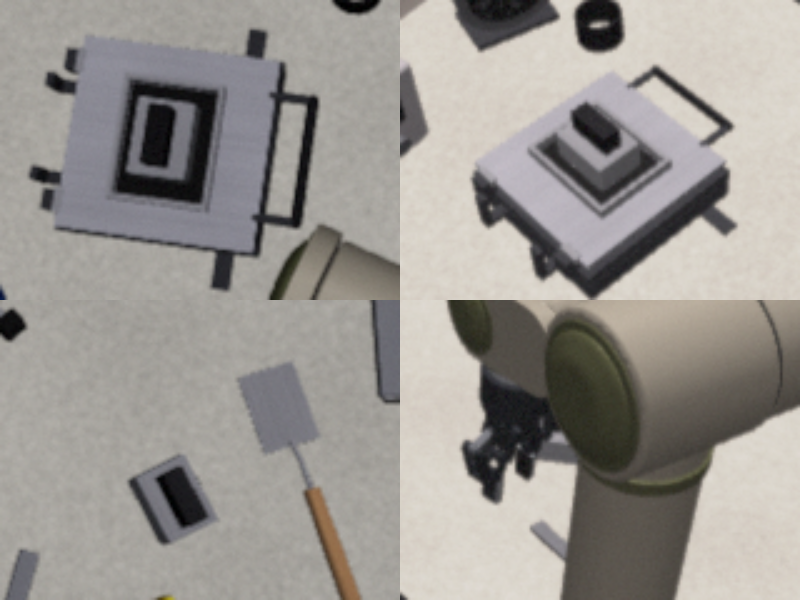

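```bash
python3 -c "
from h import *
c=snap('top');g=c['image'].max(2);m=(g<60)[185:225,182:210].astype(np.uint8)
n,l,st,ce=cv2.connectedComponentsWithStats(m)
for i in range(1,n):
    if st[i,4]>80: u,v=ce[i]+[182,185]; print(st[i,4],ce[i]+[182,185],onz(c,u,v,.13).round(4))
s=arm.sense();print(s['contact_force'].round(1),s['joint_vel'].round(3))
arm.close_job()"
```

```text
361 [197.98060942 204.44598338] [0.5181 0.1605 0.13  ]
262 [192.76717557 203.8740458 ] [0.5198 0.1735 0.13  ]
[ 1.  -0.4  0.7] [ 0.039  0.02  -0.011  0.002  0.001  0.002]
the job is handed in; nothing more can be done
```

The job is handed in. The cover went gently back to its stop, the coupons went into the box, the cover was shut, and the heavier block was set on the plate.

**What was done**
- Three coupons were present. All three were laid flat and apart in the box; I checked this in both cameras before closing.
- **Weighing:** the block nearer the robot pulled about 3.7 N and the other about 8.2 N. The 8.2 N block went on the plate; the lighter one was put back on the table.

**Last checks**
- **Heavy block:** it stands upright in the frame, with its rib about 3 mm from the plate centre.
- **Plate sunk:** tool height at release (0.136 m) matches a fully sunk plate, but the sinking itself was not measured directly.
- **Cover:** plate and bar measure the same in the image as at the start, so the cover looks fully shut.
- **Lighter block:** it stands upright, a few mm from where it started.
- **Other things on the table:** none looked moved, but I did not measure each one.
- **Robot:** clear of everything, at about 44 s of the 210 s.

**What went less well**
- **Tool tilt:** the tool slowly tilted, up to about 11°, which the moves cannot command away. I levelled it by pulling sideways on the held bar.
- **Light touch:** while placing the third coupon the tool met something at about 5 N, probably the raised cover. I backed off.
- **Force spikes:** fingertip forces reached 75 N when I confirmed the cover was shut. Setting the lighter block down briefly reached 112 N, close to the 120 N wrist limit.

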